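# Fetch the bearing bushes from under the shafts

## Robot

A 6-joint arm with a two-finger parallel gripper is mounted at the origin on the work surface. World frame = base frame: x ahead of the robot, y to its left, z up, the work surface at z = 0. Lengths are in m, angles in rad, forces in N, time in s.
With the tool pointing down it reaches from about 0.35 to 0.875 m from the base axis. Payload 4.2 kg.
Tool frame: the origin (TCP) lies midway between the tips of the shut fingers; the grasp point (between the pads) lies behind it (robot.grip_point_offset is the z of the grasp point in the tool frame, in m); z points along the fingers, y is the direction in which the jaws open and shut (so a half turn about z gives the same grasp; the last joint's range is limited). The gripper opens to 87 mm and grips with 3 to 60 N. Pads are 19 mm wide; open, the fingers measure 117 mm over their backs; the gripper's body (75 mm by 190 mm) begins 51 mm behind the grasp point.
Start: joints at [1.432, 0.385, 0.008, 0, -1.194, -0.259], TCP at [0.242, 0.576, 0.223] pointing down, gripper open.
Joint ranges: [-3.14, 3.14], [-1.21, 2.06], [-1.07, 1.41], [-3.16, 2.05], [-2.99, -0.16], [-3.1, 3.1]. Speed limits (rad/s): [2.79, 2.79, 3.14, 3.14, 3.14, 3.14].

## Interface

Orientations are given as [roll, pitch, yaw] about the fixed x, y, z axes, in that order (R = Rz(yaw) Ry(pitch) Rx(roll)).
In Python, from station import robot, imaging, ticket gives the robot as it stands.
- The arm moves only by the shell command python3 -m inch 'ROWS' [FORCE]. ROWS is JSON, a list that holds one entry, the list of rows, each a list of 5 numbers: the opening, from 0 (shut) to 1 (fully open), then the shift along the tool's x, y, z in m, then the turn about the tool's z in degrees. A call has 1 to 8 rows; each row shifts and turns the commanded pose from where the row before left it, along the tool's axes as they then stand; what a row does not reach is not made up. A row lasts 1/8 s, in which the tool goes at most 62.5 mm and 10.7 degrees, less where a joint would pass 70% of its speed; a pose out of reach is approached as far as the arm can. A call with a gripper value outside its range is refused whole. The fingers move at their own pace and stop on an object; FORCE is the grip in N (left out, the last holds). Time passes only in rows, so rows that do not move let the fingers close. It gives the time, the measured TCP pose, the force and the opening at its end, in the units of the state.
- robot.get_state(): the state, without advancing time (a new reading comes with each control period).
- imaging.capture(name): name is "scene" or "top"; returns (picture, depth): 400x640x3 uint8, red, green, blue; 400x640 float32, m along the optical axis (not along the pixel's ray), 0 where there is no reading.
- imaging.get_calibration(name): a dict with "intrinsics" (3x3 intrinsics, pixels), "dist_coeffs" ([k1, k2, p1, p2, k3] as OpenCV has them; the pictures are not rectified), "cam_to_world" (4x4, takes a point from camera to world coordinates). Camera axes: x right, y down, z forward; pixel columns grow to the right and rows downward; lengths in m; the calibration is good to about 2 mm. A picture is of the moment at which its call begins. get_calibration takes no time and is no camera call.
- ticket.job_done(): hands the job in, once; it reports no verdict.
The state is a dict: "t": time; "q": joint angles; "dq": joint speeds; "tau": joint torques, N m; "tcp_pos": TCP position; "orientation": TCP orientation; "force": force on the tool from outside, world axes, zero at the start; "torque": the same for the moment, N m; "opening": finger opening in m.
Only numpy, scipy, OpenCV 4.12 (cv2) and the standard library are available. Lean on these libraries where they do the work, as an engineer would, in place of code of your own. Each camera call takes 0.05 s, during which the arm holds its last target.

## Task

Both shafts lying in the green cradle block the two bushes underneath: first move both shafts to the yellow side rest, one in each of its places. Then, with the shafts still there, stand the bronze bush upright in the well of the blue pump cover and the dark steel bush in the well of the orange one. Last, lay each shaft back in the same place of the cradle it came from, and let go of everything.

Things in the scene. Friction and masses are not known exactly. Their poses are not given: they have to be found in the camera images.
- shaft_red: bright steel shaft with two red bands, 170 mm long, 18 mm across, about 0.34 kg, lying level. Origin: its middle, on its axis; local y along the shaft, x and z turn as it rolls; either end is as good. At the start it lies in one of the cradle's two shaft places.
- shaft_yellow: dark steel shaft with two yellow bands, 170 mm long, 18 mm across, about 0.34 kg, lying level. Origin: its middle, on its axis; local y along the shaft, x and z turn as it rolls; either end is as good. At the start it lies in one of the cradle's two shaft places.
- bush_bronze: bronze-coloured tube-shaped bearing bush standing upright, 40 mm outside, 26 mm bore, 46 mm tall, 0.24 kg. Origin: centre of its underside; z up its bore. At the start it stands on the cradle's 8 mm base under one of the shafts, about at cradle-local (x, y) (-32, -30) or (+32, +30) mm, its top 14 mm below the shaft.
- bush_steel: dark grey steel tube-shaped bearing bush standing upright, 40 mm outside, 26 mm bore, 46 mm tall, 0.24 kg. Origin: centre of its underside; z up its bore. At the start it stands on the cradle's 8 mm base under one of the shafts, about at cradle-local (x, y) (-32, -30) or (+32, +30) mm, its top 14 mm below the shaft.
- cover_blue: blue round pump end cover, fixed, 110 mm across, 12 mm thick, with a raised collar (outer 74, inner 62 mm across, rim 22 mm above the bench) round a flat pale metal well, floor 12 mm above the bench: 11 mm play round a bush. Origin: centre of the underside, on the bench; z up. A light grey cover of the same shape is not used.
- cover_orange: orange round pump end cover, fixed, 110 mm across, 12 mm thick, with a raised collar (outer 74, inner 62 mm across, rim 22 mm above the bench) round a flat pale metal well, floor 12 mm above the bench: 11 mm play round a bush. Origin: centre of the underside, on the bench; z up.
- cradle: green fixed rack, base 116 x 150 x 8 mm. Two shaft places, each a pair of V rests at local x = -32 or +32 mm, Vs at local y = -68 and +68 mm, 8 mm thick, open 31 mm wide at their tops (80 mm above the bench). A shaft in them lies along local y, its axis 77 mm above the bench. Between the V pairs it is open from above, but for the shafts. Origin: centre of the underside, on the bench; z up.
- side_rest: yellow fixed rack, empty at the start, base 116 x 150 x 8 mm. Two shaft places, each a pair of V rests at local x = -32 or +32 mm, Vs at local y = -68 and +68 mm, 8 mm thick, open 31 mm wide at their tops (48 mm above the bench). A shaft in them lies along local y, its middle within 20 mm of y = 0, its axis 45 mm above the bench. Origin: centre of the underside, on the bench; z up.
Things that resemble listed ones, but are neither listed nor needed, are in the scene too. What is shaped like the shaft_red but pink is not meant. Leave any purple look-alike of the bush_steel alone.

How it is judged:
By the outcome, as a careful person would: the job done as asked, in the order asked, and still so for the second after the job is handed in, with the robot touching nothing.
It also fails if it takes over 136 s, if anything falls off the work surface, if the arm or the gripper's body presses on something with over 40 N, if the wrist force passes 120 N, or if a joint passes its speed limit or range.

## Working session

There is one attempt and no reset: what is moved stays moved. The work goes in short steps, Python scripts to look and compute and a shell command to move; the robot and the scene stay as the last step left them, time stands still between calls to the robot, and variables do not carry over. Pictures are saved under pics/ and viewed, and the job is handed in when it is done.

```bash
ls; mkdir -p pics; python3 - <<'E'
from station import robot, imaging
import cv2
print(robot.get_state(), robot.grip_point_offset)
for n in("scene","top"):
    p,d=imaging.capture(n); cv2.imwrite(f"pics/{n}0.png",p[:,:,::-1])
    c=imaging.get_calibration(n); print(n,c)
    import numpy as np; np.savez(f"{n}0.npz",p=p,d=d,K=c["intrinsics"],D=c["dist_coeffs"],T=c["cam_to_world"])
E
```

```text
pics
{'t': 0.0, 'q': array([ 1.43160153e+00,  3.85541193e-01,  6.62571743e-03, -5.33680208e-04,
       -1.19402065e+00, -2.58623613e-01]), 'dq': array([ 1.37271100e-03,  1.43973030e-04, -1.75933463e-03, -5.46370498e-05,
       -2.05138105e-03, -1.15077169e-03]), 'tau': array([-3.65058349e-04, -3.90661132e+01,  1.87408608e+01,  4.21996459e+00,
        1.10484048e-02, -1.85671815e-04]), 'tcp_pos': array([0.24185482, 0.57564081, 0.22146371]), 'orientation': array([ 3.13939716e+00, -6.79315172e-05, -3.98015225e-01]), 'force': array([ 0.62170923, -1.00223578, -0.63661436]), 'torque': array([-0.02310571, -0.01136593, -0.01593977]), 'opening': 0.08714164191024924} -0.0187
scene {'intrinsics': array([[406.17472474,   0.        , 321.03968829],
       [  0.        , 406.17472474, 201.60191404],
       [  0.        ,   0.        ,   1.        ]]), 'dist_coeffs': array([0.0296423, 0.       , 0.       , 0.       , 0.       ]), 'cam_to_world': array([[ 0.30052589,  0.66691642, -0.68184065,  1.29535694],
       [ 0.95361226, -0.22325495,  0.20194276, -0.14940912],
       [-0.01754536, -0.71090064, -0.70307357,  0.90408543],
       [ 0.        ,  0.        ,  0.        ,  1.        ]])}
top {'intrinsics': array([[427.75321264,   0.        , 316.76660003],
       [  0.        , 427.75321264, 205.31032327],
       [  0.        ,   0.        ,   1.        ]]), 'dist_coeffs': array([-0.05063575,  0.        ,  0.        ,  0.        ,  0.        ]), 'cam_to_world': array([[-0.02703432, -0.99223863,  0.12137402,  0.37514404],
       [-0.99962056,  0.02619263, -0.00852507,  0.07143638],
       [ 0.0052798 , -0.12155843, -0.99257023,  1.18933554],
       [ 0.        ,  0.        ,  0.        ,  1.        ]])}
```

View pics/scene0.png

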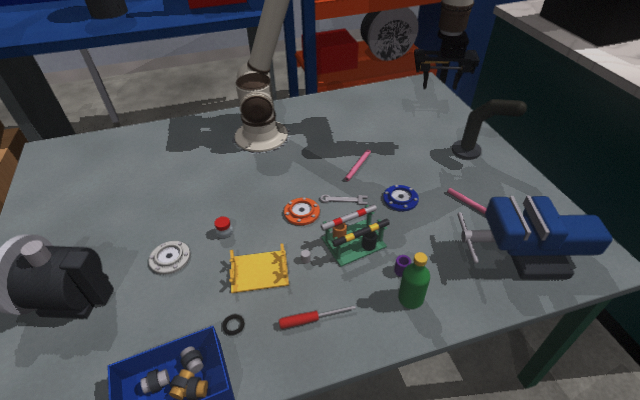

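View pics/top0.png

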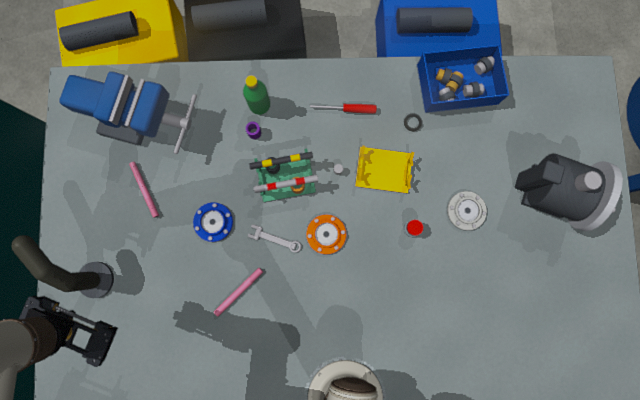

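The top view shows the cradle around (285,175), with yellow-banded shaft at (280,160) and red-banded one at (285,184). The side rest is at (385,170), blue cover at (213,222) and orange cover at (326,234). Next I'll zoom in and measure.

```bash
cat > h.py <<'E'
import numpy as np, cv2
def load(f):
    z=np.load(f); return z["p"],z["d"],z["K"],z["D"],z["T"]
def ray(uv,K,D,T):
    u=cv2.undistortPoints(np.array(uv,float).reshape(-1,1,2),K,D).reshape(-1,2)
    return T[:3,3], np.c_[u,np.ones(len(u))]@T[:3,:3].T
def plane(uv,z,c):
    o,d=ray(uv,*c); s=(z-o[2])/d[:,2]; return o+s[:,None]*d
def pts(mask,d,c):
    v,u=np.nonzero(mask&(d>0)); o,r=ray(np.c_[u,v],*c); return o+r*d[v,u][:,None], np.c_[u,v]
def proj(P,K,D,T):
    W=np.linalg.inv(T); return cv2.projectPoints(np.array(P,float).reshape(-1,3),cv2.Rodrigues(W[:3,:3])[0],W[:3,3],K,D)[0].reshape(-1,2)
def snap(n,tag):
    from station import imaging
    p,d=imaging.capture(n); c=imaging.get_calibration(n)
    np.savez(f"{tag}.npz",p=p,d=d,K=c["intrinsics"],D=c["dist_coeffs"],T=c["cam_to_world"])
    return load(f"{tag}.npz")
def crop(p,x0,y0,x1,y1,s,f): cv2.imwrite(f,cv2.resize(p[y0:y1,x0:x1,::-1],None,fx=s,fy=s,interpolation=cv2.INTER_CUBIC))
E
python3 - <<'E'
from h import *
for n,b in(("top",(230,135,430,265)),("scene",(210,190,410,310))):
    p,d,*c=load(n+"0.npz"); crop(p,*b,4,f"pics/{n}0c.png")
p,d,*c=load("top0.npz")
hsv=cv2.cvtColor(p,cv2.COLOR_RGB2HSV)
def m(h0,h1,box,s=120,v=60):
    k=(hsv[...,0]>=h0)&(hsv[...,0]<=h1)&(hsv[...,1]>s)&(hsv[...,2]>v); M=np.zeros_like(k);x0,y0,x1,y1=box;M[y0:y1,x0:x1]=k[y0:y1,x0:x1];return M
for nm,h,b in(("blue",(105,125),(185,195,240,250)),("orange",(5,18),(300,207,352,260))):
    M=m(*h,b); cs,_=cv2.findContours(M.astype(np.uint8),cv2.RETR_EXTERNAL,cv2.CHAIN_APPROX_NONE)
    k=max(cs,key=cv2.contourArea); e=cv2.fitEllipse(cv2.convexHull(k)); P=plane([e[0]],.012,c)
    q=plane(k.reshape(-1,2),.012,c); (cc,r)=cv2.minEnclosingCircle(q[:,:2].astype(np.float32))
    print(nm,e,P,cc,r, "med z",np.median(pts(M,d,c)[0][:,2]))
M=m(20,34,(350,140,425,200)); P,uv=pts(M,d,c)
for lo,hi in((0,.02),(.02,.06)):
    s=(P[:,2]>lo)&(P[:,2]<hi); print("yellow",lo,s.sum(),P[s].mean(0))
s=(P[:,2]<.02); print(cv2.minAreaRect((P[s][:,:2]*1000).astype(np.float32)))
M=m(45,90,(245,140,325,210),60,40); P,uv=pts(M,d,c); s=(P[:,2]<.02)&(P[:,2]>0); print("green",s.sum(),P[s].mean(0),cv2.minAreaRect((P[s][:,:2]*1000).astype(np.float32)))
E
```

```text
blue ((212.62855529785156, 221.63121032714844), (38.85702896118164, 39.832252502441406), 48.63335418701172) [[0.48126186 0.35040187 0.012     ]] (0.4814019501209259, 0.3505566716194153) 0.05526949465274811 med z 0.012323243335493173
orange ((325.86004638671875, 233.9564666748047), (39.56382369995117, 39.88481521606445), 117.21971893310547) [[0.43907434 0.03845969 0.012     ]] (0.43940234184265137, 0.03843188285827637) 0.055421389639377594 med z 0.012300613441303954
yellow 0 1931 [ 0.61552    -0.12980734  0.00780495]
yellow 0.02 246 [ 0.6173954  -0.13539811  0.03570205]
((616.444580078125, -132.3331298828125), (155.63558959960938, 116.28754425048828), 80.70601654052734)
green 1143 [0.5945684  0.14677682 0.00799908] ((609.0297241210938, 148.3319549560547), (130.04248046875, 150.42742919921875), 10.0126314163208)
```

View pics/top0c.png

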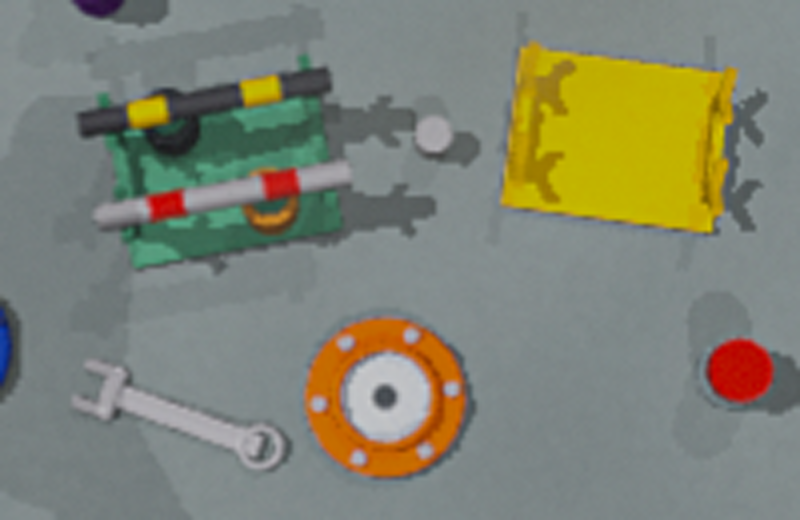

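View pics/scene0c.png

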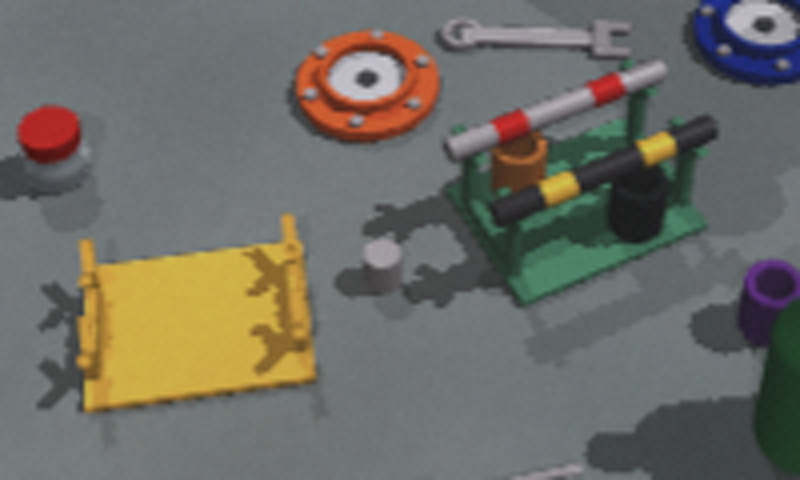

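Bronze bush is under the red shaft (right side, lower), steel under the yellow shaft. Next, the axes of the shafts and rests, and the bush centres.

```bash
python3 - <<'E'
from h import *
for n,b in(("top",(240,140,335,215)),("scene",(310,195,400,270))):
    p,d,*c=load(n+"0.npz")
    B=np.zeros(d.shape,bool);B[b[1]:b[3],b[0]:b[2]]=1
    P,uv=pts(B,d,c); col=p[uv[:,1],uv[:,0]].astype(int); hsv=cv2.cvtColor(p,cv2.COLOR_RGB2HSV)[uv[:,1],uv[:,0]]
    notgreen=~((hsv[:,0]>40)&(hsv[:,0]<95)&(hsv[:,1]>80))
    s=(P[:,2]>.0775)&(P[:,2]<.09)&notgreen; Q=P[s]
    # split: project on perp
    ang=np.deg2rad(0)
    r=(hsv[:,0]<6)|(hsv[:,0]>174); red=s&r&(hsv[:,1]>150); yel=s&(hsv[:,0]>18)&(hsv[:,0]<34)&(hsv[:,1]>130)
    for nm,k in(("red",red),("yel",yel)):
        a=P[k]; m=a.mean(0); w=np.linalg.svd(a[:,:2]-m[:2])[2][0]
        allq=Q[np.abs((Q[:,:2]-m[:2])@[-w[1],w[0]])<.012]; t=(allq[:,:2]-m[:2])@w
        l=cv2.fitLine(allq[:,:2].astype(np.float32),cv2.DIST_L2,0,.01,.01).ravel()
        mid=l[2:]+l[:2]*(( (allq[:,:2]-l[2:])@l[:2]).max()+((allq[:,:2]-l[2:])@l[:2]).min())/2
        print(n,nm,k.sum(),"bandmean",m.round(4),"len",np.ptp(t).round(3),"mid",mid.round(4),"yaw",np.rad2deg(np.arctan2(l[1],l[0])).round(2),"zmax",np.percentile(allq[:,2],95).round(4))
    # bushes tops
    for nm,k in(("bronze",(hsv[:,0]>8)&(hsv[:,0]<17)&(hsv[:,1]>100)),("dark",(hsv[:,2]<60))):
        k=k&(P[:,2]>.049)&(P[:,2]<.058); a=P[k]
        if len(a)>5: print(n,nm,k.sum(),a.mean(0).round(4),cv2.minEnclosingCircle(a[:,:2].astype(np.float32)))
p,d,*c=load("top0.npz")
# rest V tops
for b,zr in(((345,140,428,205),(.034,.055)),):
    B=np.zeros(d.shape,bool);B[b[1]:b[3],b[0]:b[2]]=1
    P,uv=pts(B,d,c); s=(P[:,2]>zr[0])&(P[:,2]<zr[1])
    for q,u in sorted(zip(P[s].round(4).tolist(),uv[s].tolist()),key=lambda a:a[1]): print(u,q,end=';')
E
```

```text
top red 103 bandmean [0.5706 0.1416 0.0847] len 0.17 mid [0.5703 0.1429] yaw -80.73 zmax 0.0881
top yel 129 bandmean [0.6328 0.156  0.0844] len 0.17 mid [0.633  0.1545] yaw -80.74 zmax 0.0883
top bronze 24 [0.5653 0.1142 0.0529] ((0.5733317136764526, 0.11333650350570679), 0.019545208662748337)
top dark 40 [0.621  0.1798 0.0534] ((0.6295081973075867, 0.1824551671743393), 0.01897149160504341)
scene red 78 bandmean [0.5779 0.1441 0.0823] len 0.171 mid [0.5772 0.1448] yaw -80.79 zmax 0.0855
scene yel 99 bandmean [0.6401 0.1555 0.0825] len 0.169 mid [0.6399 0.156 ] yaw -80.71 zmax 0.0853
scene bronze 48 [0.5862 0.1158 0.0518] ((0.5787290334701538, 0.11522522568702698), 0.019392872229218483)
scene dark 66 [0.6376 0.1759 0.0519] ((0.6082299947738647, 0.14604170620441437), 0.07707411795854568)
[358, 174] [0.6, -0.0541, 0.0348];[358, 177] [0.5905, -0.0531, 0.0406];[358, 178] [0.5872, -0.0527, 0.0435];[358, 179] [0.5844, -0.0525, 0.0439];[358, 180] [0.581, -0.0521, 0.047];[358, 181] [0.578, -0.0518, 0.0485];[359, 168] [0.6148, -0.0565, 0.0438];[359, 169] [0.6114, -0.056, 0.047];[359, 170] [0.6
[... 4788 characters left out ...]
.0452];[411, 176] [0.5884, -0.1971, 0.0471];[411, 177] [0.5861, -0.1975, 0.0447];[412, 152] [0.6557, -0.2041, 0.0452];[412, 153] [0.6535, -0.2045, 0.0427];[412, 154] [0.6503, -0.2039, 0.0445];[412, 155] [0.6473, -0.2037, 0.0451];[412, 156] [0.646, -0.205, 0.0389];[412, 157] [0.6437, -0.2054, 0.0366];[412, 160] [0.6356, -0.2053, 0.035];[412, 161] [0.6326, -0.205, 0.0356];[412, 162] [0.6287, -0.2036, 0.0405];[412, 163] [0.625, -0.2025, 0.0446];[412, 164] [0.6224, -0.2025, 0.044];[412, 165] [0.6189, -0.2015, 0.0473];[413, 152] [0.6558, -0.207, 0.0445];[413, 153] [0.6526, -0.2065, 0.0462];[413, 154] [0.65, -0.2065, 0.0452];[413, 155] [0.6478, -0.207, 0.0427];[413, 156] [0.6455, -0.2074, 0.0405];
```

```bash
python3 - <<'E'
from h import *
for n,b in(("top",(240,140,335,215)),("scene",(310,195,400,270))):
    p,d,*c=load(n+"0.npz")
    B=np.zeros(d.shape,bool);B[b[1]:b[3],b[0]:b[2]]=1
    P,uv=pts(B,d,c); hsv=cv2.cvtColor(p,cv2.COLOR_RGB2HSV)[uv[:,1],uv[:,0]]
    green=(hsv[:,0]>40)&(hsv[:,0]<95)&(hsv[:,1]>80)
    s=(P[:,2]>.066)&(P[:,2]<.095)&~green
    M=np.zeros(d.shape,np.uint8); M[uv[s][:,1],uv[s][:,0]]=255
    nn,L,st,ce=cv2.connectedComponentsWithStats(M)
    for i in range(1,nn):
        if st[i,4]<100: continue
        v,u=np.nonzero(L==i); q=plane(np.c_[u,v],.077,c)[:,:2]
        r=cv2.minAreaRect((q*1000).astype(np.float32)); print(n,st[i],r, q.mean(0))
def w(): pass
E
cat > to.py <<'E'
import sys,numpy as np
from station import robot
s=robot.get_state(); p=s["tcp_pos"]; r,pt,y=s["orientation"]
print("t",round(s["t"],2),"pos",p.round(4),"rpy",np.rad2deg([r,pt,y]).round(2),"F",s["force"].round(1),"open",round(s["opening"],4),"q",s["q"].round(2))
if len(sys.argv)>1:
    x,yy,z,yaw=map(float,sys.argv[1:5])
    from scipy.spatial.transform import Rotation as R
    dz=(np.rad2deg(y)-yaw+90)%180-90
    Rn=R.from_euler("xyz",[np.pi,0,y-np.deg2rad(dz)])
    print("turn deg",round(dz,2),"then shift mm",(Rn.inv().apply(np.array([x,yy,z])-p)*1000).round(1))
E
python3 to.py .572 .145 .16 -80.7
```

```text
top [249 149  64  21 432] ((638.041015625, 155.56964111328125), (27.239391326904297, 170.67430114746094), 10.061568260192871) [0.63472295 0.15538406]
top [253 175  65  18 455] ((571.5592651367188, 143.61460876464844), (27.221616744995117, 171.04791259765625), 6.423364162445068) [0.57149296 0.14344616]
scene [321 204  56  27 397] ((577.6550903320312, 145.25135803222656), (38.12484359741211, 175.84117126464844), 7.96919584274292) [0.57589242 0.14125453]
scene [332 219  58  28 418] ((639.7720947265625, 157.25006103515625), (33.14583969116211, 175.71014404296875), 6.530154228210449) [0.63823419 0.15434545]
t 0.1 pos [0.2419 0.5757 0.2216] rpy [ 1.7989e+02 -1.0000e-02 -2.2800e+01] F [ 0.1 -0.1 -0.4] open 0.0868 q [ 1.43  0.39  0.01 -0.   -1.19 -0.26]
turn deg 57.9 then shift mm [ 478.4 -256.2   61.6]
```

```bash
python3 - <<'E'
from h import *
p,d,*c=load("top0.npz")
for nm,b in(("bottle",(238,70,272,118)),("pipe",(5,225,118,300)),("vise",(60,70,205,165)),("purple",(243,118,265,142)),("redjar",(400,215,430,240)),("pin",(330,160,348,176))):
    B=np.zeros(d.shape,bool);B[b[1]:b[3],b[0]:b[2]]=1
    P,uv=pts(B,d,c); s=P[:,2]>.012; Q=P[s]; print(nm,Q.min(0).round(3),Q.max(0).round(3))
p,d,*c=load("scene0.npz")
B=np.zeros(d.shape,bool);B[95:160,450:525]=1
P,_=pts(B,d,c);Q=P[P[:,2]>.012];print("pipe sc",Q.min(0).round(3),Q.max(0).round(3))
hsv=cv2.cvtColor(p,cv2.COLOR_RGB2HSV)
for nm,h,b in(("blue",(105,125),(375,180,425,215)),("orange",(5,18),(278,192,324,228))):
    M=np.zeros(d.shape,np.uint8);x0,y0,x1,y1=b;k=hsv[y0:y1,x0:x1];M[y0:y1,x0:x1]=((k[...,0]>=h[0])&(k[...,0]<=h[1])&(k[...,1]>120))
    cs,_=cv2.findContours(M,cv2.RETR_EXTERNAL,cv2.CHAIN_APPROX_NONE);k=max(cs,key=cv2.contourArea)
    q=plane(k.reshape(-1,2),.012,c); print(nm,cv2.minEnclosingCircle(q[:,:2].astype(np.float32)))
E
```

```text
bottle [0.786 0.188 0.012] [0.85  0.25  0.176]
pipe [0.282 0.622 0.012] [0.443 0.768 0.338]
vise [0.649 0.38  0.012] [0.878 0.74  0.175]
purple [0.715 0.216 0.014] [0.755 0.255 0.05 ]
redjar [ 0.426 -0.222  0.014] [ 0.471 -0.176  0.057]
pin [ 0.605 -0.011  0.012] [0.631 0.013 0.033]
pipe sc [0.288 0.629 0.012] [0.447 0.759 0.234]
blue ((0.490418940782547, 0.3490455448627472), 0.05873846262693405)
orange ((0.4485309422016144, 0.03698664531111717), 0.058939799666404724)
```

```bash
python3 -m inch '[[[1,0,0.04,-0.01,0],[1,0,0.04,-0.01,0],[1,0,0.04,-0.01,0],[1,0,0,0,9.65],[1,0,0,0,9.65],[0.55,0,0,0,9.65],[0.55,0,0,0,9.65],[0.55,0,0,0,9.65]]]' 40; python3 -m inch '[[[0.55,0,0,0,9.65],[0.55,0,0,0,0]]]'; python3 to.py .636 .1553 .14 -80.7
```

```text
t: 1.1
tcp_pos: [0.1955, 0.4652, 0.2521]
orientation: [3.141, -0.001, -1.246]
force: [0.4, -0.5, 0.2]
opening: 0.0647
t: 1.35
tcp_pos: [0.1955, 0.4653, 0.2521]
orientation: [3.141, -0.001, -1.406]
force: [-0.2, -0.0, 0.3]
opening: 0.0502
t 1.35 pos [0.1955 0.4653 0.2521] rpy [ 1.7998e+02 -5.0000e-02 -8.0580e+01] F [-0.2 -0.   0.3] open 0.0502 q [ 1.5   0.16 -0.23 -0.   -1.18 -1.33]
turn deg 0.12 then shift mm [ 377.1 -384.6  112.1]
```

```bash
python3 -m inch '[[[0.55,0.047,-0.048,0.008,0],[0.55,0.047,-0.048,0.008,0],[0.55,0.047,-0.048,0.008,0],[0.55,0.047,-0.048,0.008,0],[0.55,0.047,-0.048,0.008,0],[0.55,0.047,-0.048,0.008,0],[0.55,0.047,-0.048,0.008,0],[0.55,0.047,-0.048,0.008,0]]]'; python3 -m inch '[[[0.5,0,0,0,0]]]'; python3 to.py .636 .1553 .06 -80.7
```

```text
t: 2.35
tcp_pos: [0.6034, 0.1788, 0.193]
orientation: [3.141, -0.0, -1.405]
force: [0.6, 0.5, 0.0]
opening: 0.0477
t: 2.48
tcp_pos: [0.604, 0.1769, 0.191]
orientation: [3.139, -0.001, -1.411]
force: [-0.2, 0.1, -0.2]
opening: 0.0448
t 2.48 pos [0.604  0.1769 0.191 ] rpy [ 1.7983e+02 -8.0000e-02 -8.0850e+01] F [-0.2  0.1 -0.2] open 0.0448 q [ 0.54  0.42 -0.02  0.   -1.13 -0.38]
turn deg -0.15 then shift mm [ 26.5 -28.1 131. ]
```

```bash
python3 -m inch '[[[0.5,0.0265,-0.028,0.02,0],[0.5,0,0,0.02,0],[0.5,0,0,0,0]]]'; python3 to.py .636 .1553 .06 -80.7
python3 - <<'E'
from h import *
for n,b in(("top",(230,120,350,230)),("scene",(290,150,420,270))):
    p,d,*c=snap(n,n+"1"); crop(p,*b,5,f"pics/{n}1c.png")
E
```

```text
t: 2.85
tcp_pos: [0.6322, 0.1583, 0.1514]
orientation: [3.137, -0.001, -1.407]
force: [0.2, -0.0, 0.6]
opening: 0.0433
t 2.85 pos [0.6322 0.1583 0.1514] rpy [ 1.7973e+02 -5.0000e-02 -8.0590e+01] F [ 0.2 -0.   0.6] open 0.0433 q [ 0.49  0.49 -0.02 -0.   -1.08 -0.33]
turn deg 0.11 then shift mm [ 3.6 -3.2 91.4]
```

View pics/scene1c.png

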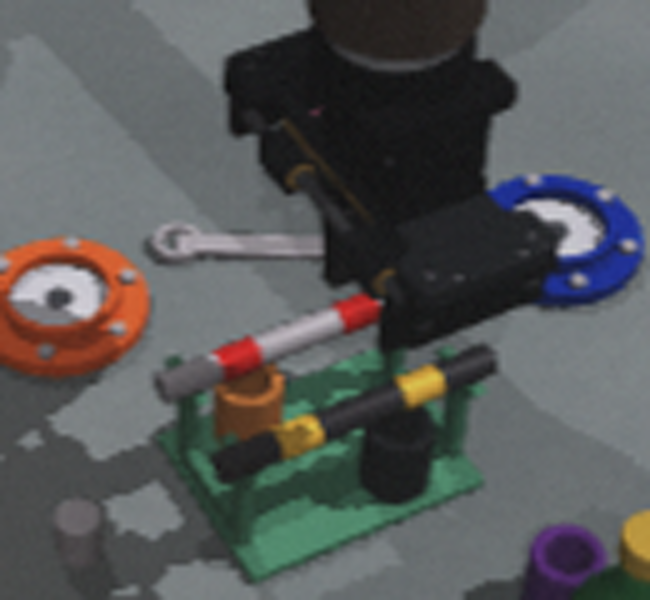

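View pics/top1c.png

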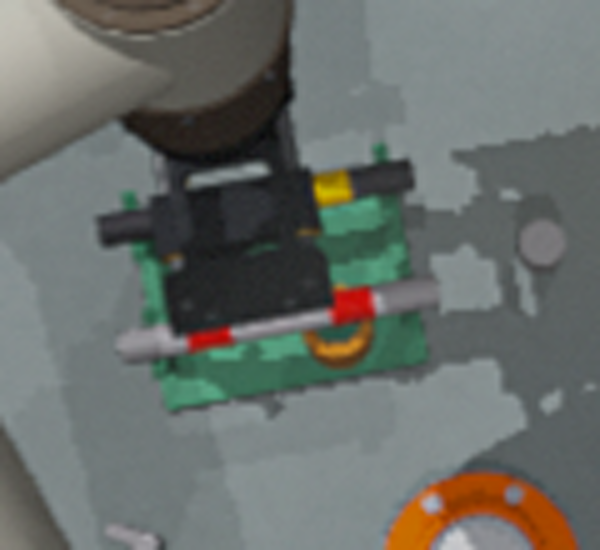

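```bash
python3 - <<'E'
from h import *
for n,b in(("top",(230,120)),("scene",(290,150))):
    p,d,*c=load(n+"1.npz")
    print(n,[((proj([[.6322,.1583,z]],*c)[0]-b)*5).round() for z in(.1514,.077)],((proj([[.636,.1553,.077]],*c)[0]-b)*5).round())
E
```

```text
top [array([234., 172.]), array([246., 205.])] [252. 198.]
scene [array([364., 305.]), array([357., 401.])] [354. 407.]
```

```bash
python3 - <<'E'
from h import *
for n,b in(("top",(230,120)),("scene",(290,150))):
    p,d,*c=load(n+"1.npz")
    for s in (.095,0.03,0,-.03,-.095):
      print(n,s,[((proj([[.6322+.987*s,.1583+.16*s,z]],*c)[0]-b)*5).round().tolist() for z in(.1514,.221,.3)])
    x0,y0=b
    B=np.zeros(d.shape,bool);B[y0:y0+100,x0:x0+120]=1
    P,uv=pts(B,d,c)
    for lo in np.arange(.1,.34,.02):
        k=(P[:,2]>lo)&(P[:,2]<lo+.02); Q=P[k]
        if k.sum()>3: print(round(lo,2),k.sum(),Q[:,:2].min(0).round(3),Q[:,:2].max(0).round(3))
E
```

```text
top 0.095 [[201.0, -10.0], [186.0, -57.0], [166.0, -120.0]]
top 0.03 [[223.0, 114.0], [210.0, 74.0], [192.0, 22.0]]
top 0 [[234.0, 172.0], [221.0, 136.0], [204.0, 88.0]]
top -0.03 [[244.0, 230.0], [232.0, 198.0], [216.0, 156.0]]
top -0.095 [[268.0, 357.0], [257.0, 334.0], [242.0, 303.0]]
0.22 86 [0.568 0.113] [0.642 0.19 ]
0.24 399 [0.533 0.108] [0.638 0.191]
0.26 624 [0.534 0.108] [0.62  0.182]
0.3 7 [0.61 0.12] [0.628 0.192]
0.32 66 [0.595 0.122] [0.627 0.182]
scene 0.095 [[466.0, 430.0], [479.0, 332.0], [496.0, 206.0]]
scene 0.03 [[395.0, 343.0], [404.0, 244.0], [416.0, 119.0]]
scene 0 [[364.0, 305.0], [372.0, 206.0], [382.0, 82.0]]
scene -0.03 [[335.0, 268.0], [341.0, 170.0], [349.0, 46.0]]
scene -0.095 [[274.0, 194.0], [277.0, 95.0], [281.0, -28.0]]
0.14 25 [0.608 0.145] [0.666 0.165]
0.16 46 [0.606 0.145] [0.669 0.164]
0.18 38 [0.605 0.144] [0.671 0.164]
0.2 19 [0.605 0.142] [0.612 0.16 ]
0.22 360 [0.554 0.11 ] [0.727 0.211]
0.24 403 [0.549 0.109] [0.734 0.211]
0.26 832 [0.54  0.109] [0.735 0.211]
0.28 181 [0.621 0.132] [0.689 0.19 ]
0.3 228 [0.623 0.123] [0.689 0.204]
0.32 449 [0.62  0.122] [0.69  0.204]
```

```bash
python3 to.py .6345 .1553 .060 -80.7; python3 -m inch '[[[0.5,0.0035,-0.0015,0.03,0],[0.5,0,0,0.03,0],[0.5,0,0,0.0315,0],[0.5,0,0,0,0]]]'; python3 to.py .6345 .1553 .060 -80.7
```

```text
t 2.95 pos [0.6337 0.1591 0.1541] rpy [-1.7996e+02 -1.0000e-02 -8.0560e+01] F [ 0.4 -1.4  0.1] open 0.0434 q [ 0.49  0.48 -0.01  0.   -1.07 -0.33]
turn deg 0.14 then shift mm [ 3.9 -0.2 94.1]
t: 3.45
tcp_pos: [0.6344, 0.1554, 0.0608]
orientation: [3.138, -0.001, -1.407]
force: [-0.5, -0.2, -0.1]
opening: 0.0436
t 3.45 pos [0.6344 0.1554 0.0608] rpy [ 1.7979e+02 -6.0000e-02 -8.0610e+01] F [-0.5 -0.2 -0.1] open 0.0436 q [ 0.49  0.58 -0.11 -0.   -0.89 -0.32]
turn deg 0.09 then shift mm [ 0.1 -0.1  0.8]
```

Accurate. Close and lift.

```bash
python3 -m inch '[[[0.1,0,0,0,0],[0.1,0,0,0,0],[0.1,0,0,0,0],[0.1,0,0,0,0],[0.1,0,0,0,0],[0.1,0,0,0,0]]]' 40; python3 -m inch '[[[0.1,0,0,-0.01,0],[0.1,0,0,-0.02,0],[0.1,0,0,-0.03,0],[0.1,0,0,-0.03,0],[0.1,0,0,0,0]]]'; python3 to.py .6487 -.1335 .15 -99.5
```

```text
t: 4.2
tcp_pos: [0.6353, 0.1553, 0.0629]
orientation: [3.141, -0.0, -1.408]
force: [-4.3, 0.2, 5.9]
opening: 0.0171
t: 4.82
tcp_pos: [0.6375, 0.1559, 0.1543]
orientation: [-3.136, 0.002, -1.408]
force: [0.1, 0.1, -3.8]
opening: 0.0166
t 4.83 pos [0.6375 0.1559 0.1543] rpy [-1.7966e+02  9.0000e-02 -8.0690e+01] F [ 0.1  0.1 -3.8] open 0.0166 q [ 0.49  0.48 -0.01  0.   -1.07 -0.32]
turn deg 18.81 then shift mm [283.6 -58.8   4.3]
```

```bash
python3 -m inch '[[[0.1,0.015,0,0,6.3],[0.1,0.02,0,0,6.3],[0.1,0.02,0,0,6.2],[0.1,0.03,-0.007,0,0],[0.1,0.03,-0.007,0,0],[0.1,0.03,-0.007,0,0],[0.1,0.03,-0.007,0,0],[0.1,0.03,-0.007,0,0]]]';python3 -m inch '[[[0.1,0.03,-0.007,0,0],[0.1,0.03,-0.007,0,0],[0.1,0.02,-0.003,0,0],[0.1,0,0,0,0]]]'; python3 to.py .6483 -.1345 .07 -99.5
```

```text
t: 5.82
tcp_pos: [0.6467, -0.0541, 0.1492]
orientation: [3.138, -0.0, -1.737]
force: [-0.1, 0.3, -3.0]
opening: 0.0171
t: 6.32
tcp_pos: [0.6506, -0.1361, 0.1503]
orientation: [3.139, -0.0, -1.739]
force: [0.4, 0.9, -4.3]
opening: 0.017
t 6.33 pos [ 0.6506 -0.1361  0.1503] rpy [179.86  -0.   -99.63] F [ 0.4  0.9 -4.3] open 0.017 q [ 0.04  0.51  0.02 -0.   -1.08 -0.2 ]
turn deg -0.13 then shift mm [-1.2  2.6 80.3]
```

```bash
python3 -m inch '[[[0.1,-0.0015,0.0025,0.03,0],[0.1,0,0,0.03,0],[0.1,0,0,0.02,0],[0.1,0,0,0,0]]]'; python3 to.py .6483 -.1345 .03 -99.5
python3 - <<'E'
from h import *
p,d,*c=snap("scene","scene2"); crop(p,210,150,370,310,3.75,"pics/scene2c.png")
E
```

```text
t: 6.82
tcp_pos: [0.6476, -0.1319, 0.0694]
orientation: [3.136, -0.0, -1.736]
force: [0.1, -0.1, -4.1]
opening: 0.0168
t 6.83 pos [ 0.6476 -0.1319  0.0694] rpy [ 1.7969e+02 -2.0000e-02 -9.9450e+01] F [ 0.1 -0.1 -4.1] open 0.0168 q [ 0.04  0.58 -0.08 -0.   -0.92 -0.21]
turn deg 0.05 then shift mm [ 2.5 -1.2 39.4]
```

View pics/scene2c.png

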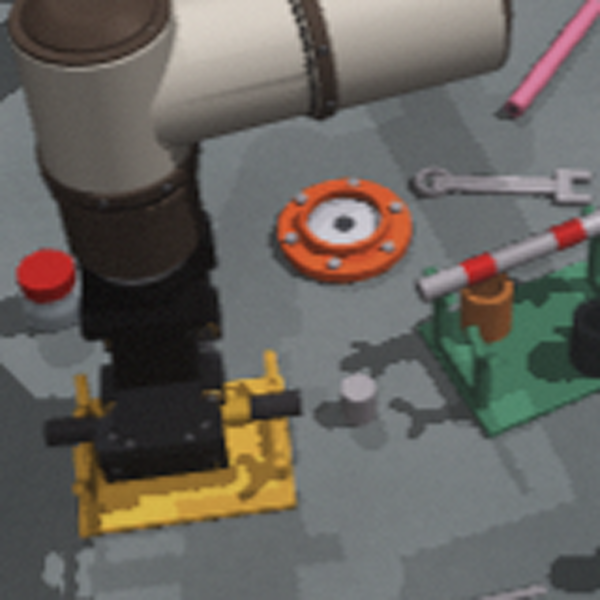

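The shaft ends (45,430) and (300,405) hang over the rest, with about the right overhang on each side. I'll lower it.

```bash
python3 -m inch '[[[0.1,0.002,-0.001,0.015,0],[0.1,0,0,0.012,0],[0.1,0,0,0.006,0],[0.1,0,0,0.003,0],[0.1,0,0,0,0]]]'; python3 to.py .6483 -.1345 .03 -99.5
```

```text
t: 7.5
tcp_pos: [0.65, -0.1351, 0.0359]
orientation: [3.142, -0.0, -1.736]
force: [-0.0, 0.9, -2.4]
opening: 0.017
t 7.5 pos [ 0.65   -0.1351  0.0359] rpy [180.    -0.   -99.49] F [-0.   0.9 -2.4] open 0.017 q [ 0.04  0.62 -0.1   0.   -0.85 -0.2 ]
turn deg 0.01 then shift mm [-0.4  1.8  5.9]
```

```bash
python3 -m inch '[[[0.1,0,0,0.002,0],[0.1,0,0,0,0]]]'; python3 to.py;  python3 -m inch '[[[0.1,0,0,0.002,0],[0.1,0,0,0,0]]]';python3 to.py
```

```text
t: 7.75
tcp_pos: [0.65, -0.1351, 0.0341]
orientation: [-3.141, 0.0, -1.736]
force: [-1.0, -0.3, -4.3]
opening: 0.0169
t 7.75 pos [ 0.65   -0.1351  0.0341] rpy [-179.99    0.    -99.49] F [-1.  -0.3 -4.3] open 0.0169 q [ 0.04  0.62 -0.1  -0.   -0.85 -0.2 ]
t: 8.0
tcp_pos: [0.6498, -0.1351, 0.0318]
orientation: [3.141, -0.0, -1.736]
force: [1.4, -0.3, -4.3]
opening: 0.0172
t 8.0 pos [ 0.6498 -0.1351  0.0318] rpy [179.99  -0.   -99.49] F [ 1.4 -0.3 -4.3] open 0.0172 q [ 0.04  0.62 -0.11 -0.   -0.84 -0.2 ]
```

```bash
for i in 1 2 3; do :; done; python3 -m inch '[[[0.1,0,0,0.002,0],[0.1,0,0,0,0]]]';python3 -m inch '[[[0.1,0,0,0.002,0],[0.1,0,0,0,0]]]';python3 to.py
```

```text
t: 8.25
tcp_pos: [0.6502, -0.1352, 0.0312]
orientation: [-3.141, -0.0, -1.736]
force: [-2.9, 1.3, 3.6]
opening: 0.0167
t: 8.5
tcp_pos: [0.6503, -0.1352, 0.031]
orientation: [-3.14, -0.001, -1.735]
force: [-5.4, 1.9, 11.4]
opening: 0.0169
t 8.5 pos [ 0.6503 -0.1352  0.031 ] rpy [-1.7993e+02 -4.0000e-02 -9.9430e+01] F [-5.4  1.9 11.4] open 0.0169 q [ 0.04  0.62 -0.11  0.   -0.84 -0.2 ]
```

Seated (contact at z≈0.031). Release, rise and look.

```bash
python3 -m inch '[[[0.45,0,0,-0.003,0],[0.45,0,0,0,0],[0.45,0,0,0,0],[0.45,0,0,0,0],[0.45,0,0,-0.03,0],[0.45,0,0,-0.04,0],[0.45,0,0,-0.04,0],[0.45,0,0,0,0]]]'; python3 to.py .571 .1435 .15 -80.7
```

```text
t: 9.5
tcp_pos: [0.6525, -0.1354, 0.1453]
orientation: [-3.133, 0.001, -1.736]
force: [-0.9, 0.3, 1.0]
opening: 0.0393
t 9.5 pos [ 0.6525 -0.1354  0.1453] rpy [-1.7951e+02  4.0000e-02 -9.9460e+01] F [-0.9  0.3  1. ] open 0.0393 q [ 0.04  0.51  0.01  0.   -1.06 -0.2 ]
turn deg -18.76 then shift mm [-288.4   35.3   -4.7]
```

```bash
python3 -m inch '[[[0.5,0,0,0,-9.4],[0.5,0,0,0,-9.4],[0.5,-0.041,0.005,0,0],[0.5,-0.041,0.005,0,0],[0.5,-0.041,0.005,0,0],[0.5,-0.041,0.005,0,0],[0.5,-0.041,0.005,0,0],[0.5,-0.041,0.005,0,0]]]'; python3 -m inch '[[[0.5,-0.042,0.005,0,0],[0.5,0,0,0,0]]]'; python3 to.py .571 .1435 .062 -80.7
python3 - <<'E'
from h import *
p,d,*c=snap("top","top3"); crop(p,230,120,430,250,4,"pics/top3c.png")
E
```

```text
t: 10.5
tcp_pos: [0.5796, 0.1039, 0.1398]
orientation: [3.14, -0.0, -1.409]
force: [0.5, 0.6, 0.6]
opening: 0.0436
t: 10.75
tcp_pos: [0.5678, 0.1456, 0.14]
orientation: [3.14, -0.0, -1.405]
force: [1.1, -0.1, -0.7]
opening: 0.0435
t 10.75 pos [0.5678 0.1456 0.14  ] rpy [ 1.7992e+02 -1.0000e-02 -8.0470e+01] F [ 1.1 -0.1 -0.7] open 0.0435 q [ 0.53  0.39 -0.2  -0.   -0.98 -0.36]
turn deg 0.23 then shift mm [ 2.6 -2.8 78. ]
```

View pics/top3c.png

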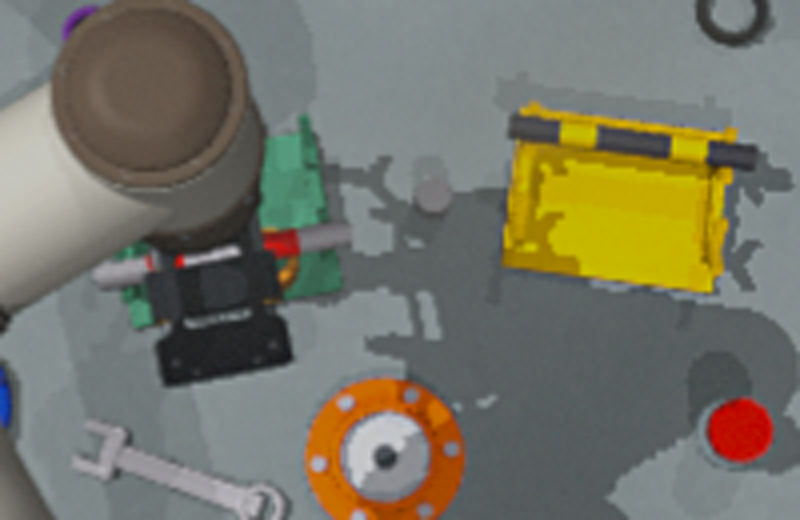

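The yellow shaft lies in the far place of the rest, ends at (510,125) and (757,157). I'll check its middle numerically.

```bash
cat > shaft.py <<'E'
import sys
from h import *
f=sys.argv[1]; b=list(map(int,sys.argv[2:6])); zc=float(sys.argv[6])
p,d,*c=load(f)
B=np.zeros(d.shape,bool);B[b[1]:b[3],b[0]:b[2]]=1
P,uv=pts(B,d,c); hsv=cv2.cvtColor(p,cv2.COLOR_RGB2HSV)[uv[:,1],uv[:,0]]
rack=((hsv[:,0]>40)&(hsv[:,0]<95)&(hsv[:,1]>80)) if zc>.06 else np.zeros(len(P),bool)
s=(P[:,2]>zc+.002)&(P[:,2]<zc+.02)&~rack; Q=P[s]
l=cv2.fitLine(Q[:,:2].astype(np.float32),cv2.DIST_HUBER,0,.001,.001).ravel()
k=np.abs((Q[:,:2]-l[2:])@[-l[1],l[0]])<.011; Q=Q[k]; t=(Q[:,:2]-l[2:])@l[:2]
print("n",len(Q),"len",np.ptp(t).round(4),"mid",(l[2:]+l[:2]*(t.max()+t.min())/2).round(4),"yaw",np.rad2deg(np.arctan2(l[1],l[0])).round(2),"z90",np.percentile(Q[:,2],90).round(4))
E
python3 shaft.py top3.npz 350 142 425 165 .045
```

```text
n 372 len 0.171 mid [ 0.6473 -0.136 ] yaw 81.14 z90 0.0553
```

```bash
python3 to.py .5720 .1435 .062 -80.7;python3 -m inch '[[[0.5,0.0025,-0.003,0.025,0],[0.5,0,0,0.025,0],[0.5,0,0,0.025,0],[0.5,0,0,0.003,0],[0.5,0,0,0,0]]]';python3 to.py .5720 .1435 .062 -80.7
```

```text
t 10.8 pos [0.5681 0.1444 0.14  ] rpy [ 1.7991e+02 -2.0000e-02 -8.0560e+01] F [-0.1 -0.4 -0.1] open 0.0437 q [ 0.52  0.39 -0.2  -0.   -0.98 -0.36]
turn deg 0.14 then shift mm [ 1.5 -3.7 78. ]
t: 11.42
tcp_pos: [0.5727, 0.1409, 0.0631]
orientation: [-3.141, -0.0, -1.409]
force: [-0.5, -0.7, -0.0]
opening: 0.0434
t 11.43 pos [0.5727 0.1409 0.0631] rpy [-1.7999e+02 -2.0000e-02 -8.0730e+01] F [-0.5 -0.7 -0. ] open 0.0434 q [ 0.52  0.48 -0.28  0.   -0.81 -0.35]
turn deg -0.03 then shift mm [-2.7  0.2  1.1]
```

```bash
python3 -m inch '[[[0.1,-0.0025,0,0.002,0],[0.1,0,0,0,0],[0.1,0,0,0,0],[0.1,0,0,0,0],[0.1,0,0,0,0],[0.1,0,0,0,0]]]' 40; python3 -m inch '[[[0.1,0,0,-0.01,0],[0.1,0,0,-0.02,0],[0.1,0,0,-0.03,0],[0.1,0,0,-0.03,0],[0.1,0,0,0,0]]]'; python3 to.py .5851 -.1245 .15 -99.2
```

```text
t: 12.18
tcp_pos: [0.5722, 0.1442, 0.0614]
orientation: [-3.14, 0.0, -1.408]
force: [-0.5, 0.6, 2.6]
opening: 0.0169
t: 12.8
tcp_pos: [0.5727, 0.1444, 0.1531]
orientation: [-3.137, 0.002, -1.408]
force: [-0.3, 0.5, -3.2]
opening: 0.0167
t 12.8 pos [0.5727 0.1444 0.1531] rpy [-1.7975e+02  9.0000e-02 -8.0690e+01] F [-0.3  0.5 -3.2] open 0.0167 q [ 0.52  0.38 -0.18  0.   -1.   -0.36]
turn deg 18.51 then shift mm [263.5 -55.2   3.1]
```

```bash
python3 -m inch '[[[0.1,0.015,0,0,6.2],[0.1,0.02,0,0,6.2],[0.1,0.02,0,0,6.1],[0.1,0.03,-0.008,0,0],[0.1,0.03,-0.008,0,0],[0.1,0.03,-0.008,0,0],[0.1,0.03,-0.008,0,0],[0.1,0.03,-0.008,0,0]]]';python3 -m inch '[[[0.1,0.03,-0.008,0,0],[0.1,0.02,-0.003,0,0],[0.1,0.005,0,0,0],[0.1,0,0,0,0]]]'; python3 to.py .5851 -.1245 .07 -99.2
```

```text
t: 13.8
tcp_pos: [0.5881, -0.0662, 0.1485]
orientation: [3.137, -0.0, -1.732]
force: [-0.2, 0.3, -2.2]
opening: 0.0168
t: 14.3
tcp_pos: [0.5913, -0.1211, 0.1503]
orientation: [3.14, 0.0, -1.732]
force: [-0.4, 0.0, -3.1]
opening: 0.0169
t 14.3 pos [ 0.5913 -0.1211  0.1503] rpy [ 1.7993e+02  1.0000e-02 -9.9210e+01] F [-0.4  0.  -3.1] open 0.0169 q [ 0.07  0.41 -0.15 -0.   -1.02 -0.23]
turn deg -0.01 then shift mm [ 4.4  5.6 80.3]
```

```bash
python3 -m inch '[[[0.1,0.0045,0.0055,0.03,0],[0.1,0,0,0.03,0],[0.1,0,0,0.02,0],[0.1,0,0,0,0]]]'; python3 to.py .5851 -.1245 .034 -99.2
```

```text
t: 14.8
tcp_pos: [0.5844, -0.1239, 0.0693]
orientation: [3.137, -0.001, -1.73]
force: [0.0, 0.1, -2.3]
opening: 0.0167
t 14.8 pos [ 0.5844 -0.1239  0.0693] rpy [ 1.7976e+02 -3.0000e-02 -9.9130e+01] F [ 0.   0.1 -2.3] open 0.0167 q [ 0.06  0.49 -0.25 -0.   -0.84 -0.22]
turn deg 0.07 then shift mm [ 0.5 -0.8 35.3]
```

```bash
python3 -m inch '[[[0.1,0,-0.001,0.015,0],[0.1,0,0,0.013,0],[0.1,0,0,0.006,0],[0.1,0,0,0.003,0],[0.1,0,0,0,0]]]'; python3 -m inch '[[[0.1,0,0,0.003,0],[0.1,0,0,0,0]]]';python3 to.py
```

```text
t: 15.42
tcp_pos: [0.5867, -0.1251, 0.0339]
orientation: [-3.142, -0.0, -1.731]
force: [0.8, -0.5, -2.4]
opening: 0.017
t: 15.68
tcp_pos: [0.5866, -0.1251, 0.0309]
orientation: [3.141, 0.0, -1.731]
force: [-0.2, -0.1, -3.3]
opening: 0.0169
t 15.68 pos [ 0.5866 -0.1251  0.0309] rpy [179.99   0.   -99.2 ] F [-0.2 -0.1 -3.3] open 0.0169 q [ 0.06  0.54 -0.28 -0.   -0.75 -0.22]
```

```bash
python3 -m inch '[[[0.1,0,0,0.002,0],[0.1,0,0,0,0]]]';python3 to.py
```

```text
t: 15.92
tcp_pos: [0.5868, -0.1251, 0.0294]
orientation: [-3.141, -0.0, -1.731]
force: [-0.7, 0.4, 0.4]
opening: 0.0166
t 15.93 pos [ 0.5868 -0.1251  0.0294] rpy [-179.98   -0.    -99.17] F [-0.7  0.4  0.4] open 0.0166 q [ 0.06  0.54 -0.28  0.   -0.75 -0.22]
```

Touching at the expected height. Release, rise and back away to view the bushes.

```bash
python3 -m inch '[[[0.45,0,0,0,0],[0.45,0,0,0,0],[0.45,0,0,0,0],[0.45,0,0,0,0],[0.45,0,0,-0.04,0],[0.45,0,0,-0.04,0],[0.45,0,0,-0.04,0],[0.7,0,0,0,0]]]'; python3 -m inch '[[[0.7,0,-0.05,-0.02,0],[0.7,0,-0.05,0,0],[0.7,0,0,0,0]]]'; python3 to.py
python3 - <<'E'
from h import *
for n,b in(("top",(230,120,430,250)),("scene",(210,160,400,300))):
    p,d,*c=snap(n,n+"4"); crop(p,*b,4,f"pics/{n}4c.png")
E
python3 shaft.py top4.npz 350 142 425 165 .045;python3 shaft.py top4.npz 350 166 425 185 .045
```

```text
t: 16.92
tcp_pos: [0.5891, -0.1252, 0.153]
orientation: [-3.133, 0.001, -1.731]
force: [0.1, 0.1, -0.1]
opening: 0.0435
t: 17.3
tcp_pos: [0.6869, -0.1412, 0.1656]
orientation: [3.139, -0.0, -1.732]
force: [-0.9, 0.2, -0.8]
opening: 0.06
t 17.3 pos [ 0.6869 -0.1412  0.1656] rpy [ 1.7983e+02 -1.0000e-02 -9.9230e+01] F [-0.9  0.2 -0.8] open 0.06 q [ 0.03  0.55  0.14 -0.   -1.16 -0.19]
n 166 len 0.1189 mid [ 0.6403 -0.1611] yaw 79.68 z90 0.0552
n 210 len 0.0942 mid [ 0.5783 -0.1629] yaw 80.73 z90 0.0556
```

View pics/top4c.png

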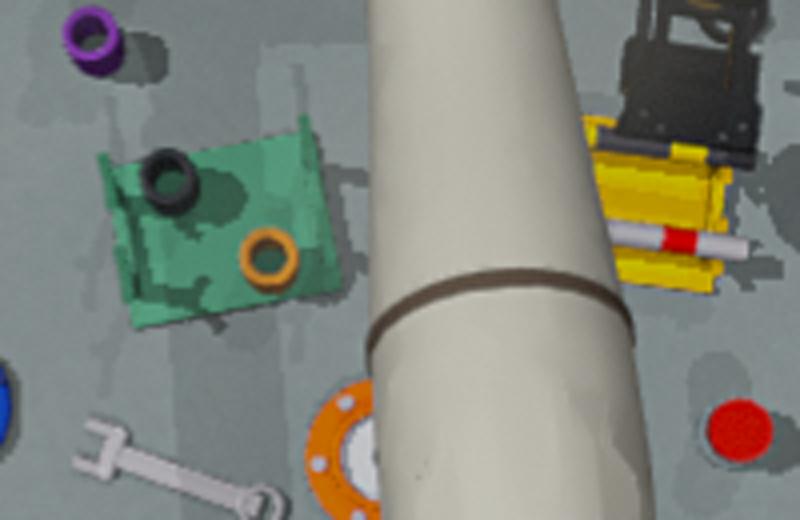

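View pics/scene4c.png

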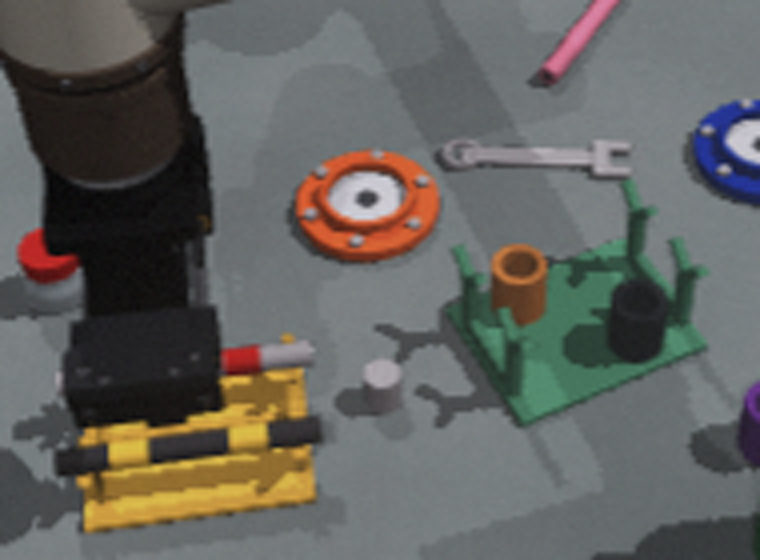

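Both shafts lie in the rest. The bushes are now open from above: steel at crop (169,182), bronze at (269,260).

```bash
cat > bush.py <<'E'
import sys
from h import *
f=sys.argv[1]; b=list(map(int,sys.argv[2:6])); zt=float(sys.argv[6])
p,d,*c=load(f)
B=np.zeros(d.shape,bool);B[b[1]:b[3],b[0]:b[2]]=1
P,uv=pts(B,d,c); s=(P[:,2]>zt-.004)&(P[:,2]<zt+.004)
hsv=cv2.cvtColor(p,cv2.COLOR_RGB2HSV)[uv[:,1],uv[:,0]]; s&=~((hsv[:,0]>40)&(hsv[:,0]<95)&(hsv[:,1]>80))
q=plane(uv[s],zt,c)[:,:2]
cc,r=cv2.minEnclosingCircle(q.astype(np.float32)); e=cv2.fitEllipse(cv2.convexHull((q*1000).astype(np.float32)))
print(s.sum(),"circ",np.round(cc,4),round(r,4),"ell",np.round(e[0],1),np.round(e[1],1),"mean",q.mean(0).round(4))
E
python3 bush.py top4.npz 260 150 285 178 .054; python3 bush.py top4.npz 285 172 310 198 .054; python3 to.py .5735 .114 .14 -80.7
```

```text
88 circ [0.6302 0.1825] 0.02 ell [630.5 181.8] [36.7 40.1] mean [0.631  0.1806]
84 circ [0.573  0.1139] 0.02 ell [573.1 114.6] [36.5 39. ] mean [0.5728 0.1149]
t 17.4 pos [ 0.6844 -0.1409  0.1666] rpy [ 1.7977e+02 -1.0000e-02 -9.9220e+01] F [0.  0.3 0.2] open 0.0609 q [ 0.03  0.55  0.14 -0.   -1.16 -0.19]
turn deg -18.52 then shift mm [-269.5   68.3   26.6]
```

```bash
python3 -m inch '[[[0.75,-0.02,0,0,-6.2],[0.75,-0.02,0,0,-6.2],[0.75,-0.02,0,0,-6.1],[0.75,-0.04,0.013,0,0],[0.75,-0.04,0.013,0,0],[0.75,-0.04,0.013,0.005,0],[0.75,-0.04,0.013,0.005,0],[0.75,-0.04,0.013,0.005,0]]]';python3 -m inch '[[[0.75,-0.015,0,0.005,0],[0.75,0,0,0,0]]]'; python3 to.py .5733 .114 .12 -80.7
```

```text
t: 18.4
tcp_pos: [0.5898, 0.1062, 0.1539]
orientation: [3.141, 0.0, -1.408]
force: [0.4, -0.2, 0.1]
opening: 0.0651
t: 18.65
tcp_pos: [0.5887, 0.1207, 0.1488]
orientation: [3.141, -0.0, -1.407]
force: [-0.5, -0.1, -0.3]
opening: 0.0654
t 18.65 pos [0.5887 0.1207 0.1488] rpy [ 1.7996e+02 -1.0000e-02 -8.0600e+01] F [-0.5 -0.1 -0.3] open 0.0654 q [ 0.47  0.4  -0.16  0.   -1.01 -0.31]
turn deg 0.1 then shift mm [ 4.1 16.3 28.8]
```

```bash
python3 -m inch '[[[0.75,0.004,0.016,0.02,0],[0.75,0,0,0.02,0],[0.75,0,0,0.02,0],[0.75,0,0,0,0]]]'; python3 to.py .5733 .114 .026 -80.7
```

```text
t: 19.15
tcp_pos: [0.5737, 0.112, 0.0875]
orientation: [3.138, -0.001, -1.41]
force: [0.0, 0.2, 0.3]
opening: 0.0652
t 19.15 pos [0.5737 0.112  0.0875] rpy [ 1.7979e+02 -6.0000e-02 -8.0800e+01] F [0.  0.2 0.3] open 0.0652 q [ 0.47  0.45 -0.27 -0.   -0.86 -0.31]
turn deg -0.1 then shift mm [-2.   0.  61.5]
```

```bash
python3 -m inch '[[[0.75,-0.001,0,0.02,0],[0.75,0,0,0.02,0],[0.75,0,0,0.02,0],[0.75,0,0,0,0]]]'; python3 to.py .5733 .114 .026 -80.7;python3 -m inch '[[[0.35,0,0,0,0],[0.35,0,0,0,0],[0.35,0,0,0,0],[0.35,0,0,0,0],[0.35,0,0,0,0]]]' 30;  python3 to.py
```

```text
t: 19.65
tcp_pos: [0.574, 0.1138, 0.0285]
orientation: [3.14, -0.001, -1.409]
force: [-0.3, 0.4, 0.4]
opening: 0.0651
t 19.65 pos [0.574  0.1138 0.0285] rpy [ 1.7989e+02 -4.0000e-02 -8.0740e+01] F [-0.3  0.4  0.4] open 0.0651 q [ 0.47  0.52 -0.32  0.   -0.73 -0.31]
turn deg -0.04 then shift mm [-0.3  0.7  2.5]
t: 20.27
tcp_pos: [0.5747, 0.1149, 0.0296]
orientation: [-3.14, 0.0, -1.408]
force: [-0.6, -0.1, 2.9]
opening: 0.0393
t 20.27 pos [0.5747 0.1149 0.0296] rpy [-1.7994e+02  1.0000e-02 -8.0680e+01] F [-0.6 -0.1  2.9] open 0.0393 q [ 0.47  0.52 -0.32  0.   -0.73 -0.31]
```

```bash
python3 -m inch '[[[0.35,0,0,-0.01,0],[0.35,0,0,-0.03,0],[0.35,0,0,-0.03,0],[0.35,0,0,-0.03,0],[0.35,0,0,0,0]]]'; python3 to.py .4815 .3505 .12 -80.7
```

```text
t: 20.9
tcp_pos: [0.5755, 0.1154, 0.1313]
orientation: [-3.137, 0.001, -1.408]
force: [0.7, -0.2, -2.8]
opening: 0.0391
t 20.9 pos [0.5755 0.1154 0.1313] rpy [-1.7971e+02  8.0000e-02 -8.0680e+01] F [ 0.7 -0.2 -2.8] open 0.0391 q [ 0.47  0.4  -0.22  0.   -0.95 -0.31]
turn deg 0.02 then shift mm [-247.2   54.8   11.3]
```

```bash
python3 -m inch '[[[0.35,-0.031,0.007,0,0],[0.35,-0.031,0.007,0,0],[0.35,-0.031,0.007,0,0],[0.35,-0.031,0.007,0,0],[0.35,-0.031,0.007,0,0],[0.35,-0.031,0.007,0,0],[0.35,-0.031,0.007,0,0],[0.35,-0.031,0.007,0,0]]]';python3 -m inch '[[[0.35,0,0,0,0],[0.35,0,0,0,0]]]'; python3 to.py .4815 .3505 .09 -80.7
python3 - <<'E'
from h import *
for n in("top","scene"):
    p,d,*c=snap(n,n+"5")
    if n=="scene": crop(p,320,120,480,240,4,f"pics/{n}5c.png")
p,d,*c=load("top5.npz")
B=np.zeros(d.shape,bool);B[130:250,250:440]=1
E
python3 shaft.py top5.npz 350 142 425 165 .045;python3 shaft.py top5.npz 350 166 425 185 .045
```

```text
t: 21.9
tcp_pos: [0.4773, 0.3505, 0.1268]
orientation: [3.138, -0.002, -1.409]
force: [0.2, 0.6, -3.0]
opening: 0.0388
t: 22.15
tcp_pos: [0.4781, 0.3496, 0.1275]
orientation: [3.139, -0.002, -1.408]
force: [0.3, 0.2, -2.6]
opening: 0.0395
t 22.15 pos [0.4781 0.3496 0.1275] rpy [ 1.7985e+02 -1.1000e-01 -8.0700e+01] F [ 0.3  0.2 -2.6] open 0.0395 q [ 0.9   0.41 -0.2  -0.   -0.96 -0.74]
turn deg -0.0 then shift mm [-0.4 -3.5 37.5]
n 373 len 0.1704 mid [ 0.6475 -0.1356] yaw 81.47 z90 0.0555
n 382 len 0.17 mid [ 0.5843 -0.1256] yaw 81.32 z90 0.0556
```

View pics/scene5c.png

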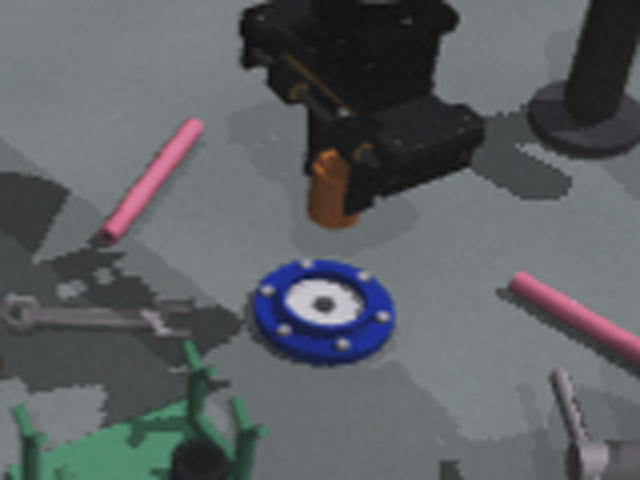

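```bash
python3 -m inch '[[[0.35,0,-0.0045,0.025,0],[0.35,0,0,0.025,0],[0.35,0,0,0.02,0],[0.35,0,0,0.015,0],[0.35,0,0,0,0]]]'; python3 to.py .4825 .3505 .033 -80.7
```

```text
t: 22.88
tcp_pos: [0.483, 0.3501, 0.0428]
orientation: [3.139, -0.002, -1.409]
force: [0.9, -1.0, -2.4]
opening: 0.039
t 22.88 pos [0.483  0.3501 0.0428] rpy [ 1.7988e+02 -1.0000e-01 -8.0740e+01] F [ 0.9 -1.  -2.4] open 0.039 q [ 0.9   0.52 -0.28 -0.   -0.78 -0.74]
turn deg -0.04 then shift mm [-0.5  0.4  9.8]
```

```bash
python3 -m inch '[[[0.35,0,0,0.006,0],[0.35,0,0,0,0]]]'; python3 to.py; python3 -m inch '[[[0.35,0,0,0.002,0],[0.35,0,0,0,0]]]';  python3 to.py; python3 -m inch '[[[0.35,0,0,0.001,0],[0.35,0,0,0,0]]]'; python3 to.py
```

```text
t: 23.12
tcp_pos: [0.4834, 0.3512, 0.0382]
orientation: [-3.141, 0.0, -1.409]
force: [-0.4, 0.1, -2.4]
opening: 0.039
t 23.12 pos [0.4834 0.3512 0.0382] rpy [-1.7999e+02  2.0000e-02 -8.0700e+01] F [-0.4  0.1 -2.4] open 0.039 q [ 0.9   0.53 -0.28 -0.   -0.76 -0.74]
t: 23.38
tcp_pos: [0.4833, 0.3512, 0.0361]
orientation: [-3.141, 0.0, -1.408]
force: [-0.6, -0.3, -2.2]
opening: 0.0393
t 23.38 pos [0.4833 0.3512 0.0361] rpy [-1.7999e+02  1.0000e-02 -8.0690e+01] F [-0.6 -0.3 -2.2] open 0.0393 q [ 0.9   0.53 -0.28 -0.   -0.76 -0.74]
t: 23.62
tcp_pos: [0.4833, 0.3512, 0.0349]
orientation: [3.142, -0.0, -1.408]
force: [0.6, 0.5, -3.0]
opening: 0.0392
t 23.62 pos [0.4833 0.3512 0.0349] rpy [180.    -0.   -80.69] F [ 0.6  0.5 -3. ] open 0.0392 q [ 0.9   0.53 -0.28 -0.   -0.76 -0.74]
```

```bash
python3 -m inch '[[[0.35,0,0,0.0015,0],[0.35,0,0,0,0]]]'; python3 to.py; python3 -m inch '[[[0.35,0,0,0.001,0],[0.35,0,0,0,0]]]'; python3 to.py
```

```text
t: 23.88
tcp_pos: [0.4834, 0.3513, 0.0337]
orientation: [-3.141, 0.0, -1.408]
force: [0.6, 0.0, -1.0]
opening: 0.0391
t 23.88 pos [0.4834 0.3513 0.0337] rpy [-1.7998e+02  1.0000e-02 -8.0680e+01] F [ 0.6  0.  -1. ] open 0.0391 q [ 0.9   0.53 -0.28  0.   -0.75 -0.74]
t: 24.12
tcp_pos: [0.4835, 0.3513, 0.0336]
orientation: [-3.141, 0.0, -1.408]
force: [-1.9, -1.8, 4.9]
opening: 0.0391
t 24.12 pos [0.4835 0.3513 0.0336] rpy [-1.7996e+02  1.0000e-02 -8.0670e+01] F [-1.9 -1.8  4.9] open 0.0391 q [ 0.9   0.53 -0.28  0.   -0.75 -0.74]
```

Contact on the well floor. Release and rise.

```bash
python3 -m inch '[[[0.75,0,0,-0.001,0],[0.75,0,0,0,0],[0.75,0,0,0,0],[0.75,0,0,0,0],[0.75,0,0,-0.03,0],[0.75,0,0,-0.04,0],[0.75,0,0,-0.04,0],[0.75,0,0,0,0]]]';python3 to.py .6303 .1823 .12 -80.7
```

```text
t: 25.12
tcp_pos: [0.4851, 0.3529, 0.1473]
orientation: [-3.135, 0.005, -1.408]
force: [-0.3, 0.1, -0.1]
opening: 0.0654
t 25.12 pos [0.4851 0.3529 0.1473] rpy [-179.62    0.28  -80.66] F [-0.3  0.1 -0.1] open 0.0654 q [ 0.9   0.4  -0.17  0.   -0.99 -0.74]
turn deg 0.04 then shift mm [ 191.8 -115.8   27.3]
```

```bash
python3 -m inch '[[[0.75,0.032,-0.019,0,0],[0.75,0.032,-0.019,0,0],[0.75,0.032,-0.019,0,0],[0.75,0.032,-0.019,0,0],[0.75,0.032,-0.02,0,0],[0.75,0.032,-0.02,0,0],[0.75,0,0,0,0],[0.75,0,0,0,0]]]'; python3 to.py .6303 .1823 .08 -80.7
python3 - <<'E'
from h import *
for n,b in (("top",(180,130,330,240)),("scene",(320,160,460,280))):
    p,d,*c=snap(n,n+"6");crop(p,*b,4.8,f"pics/{n}6c.png")
E
```

```text
t: 26.12
tcp_pos: [0.6282, 0.1803, 0.1423]
orientation: [3.14, -0.0, -1.409]
force: [0.0, 0.7, 0.3]
opening: 0.0655
t 26.12 pos [0.6282 0.1803 0.1423] rpy [ 1.7988e+02 -2.0000e-02 -8.0720e+01] F [0.  0.7 0.3] open 0.0655 q [ 0.53  0.49 -0.02 -0.   -1.05 -0.36]
turn deg -0.02 then shift mm [-1.6 -2.4 62.3]
```

View pics/top6c.png

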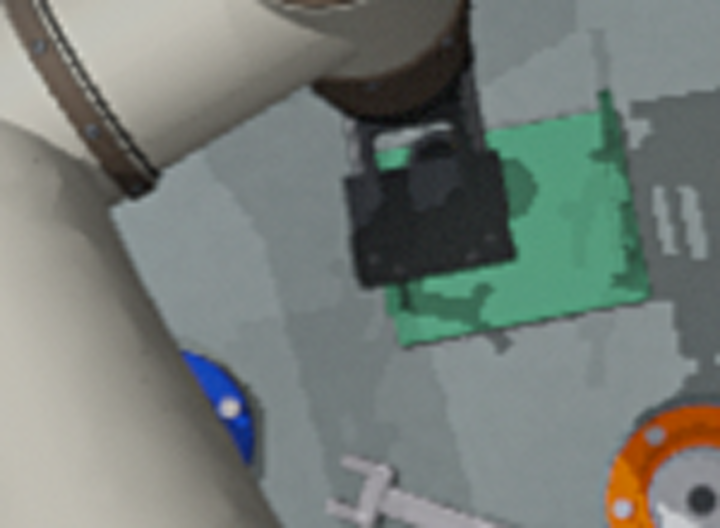

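View pics/scene6c.png

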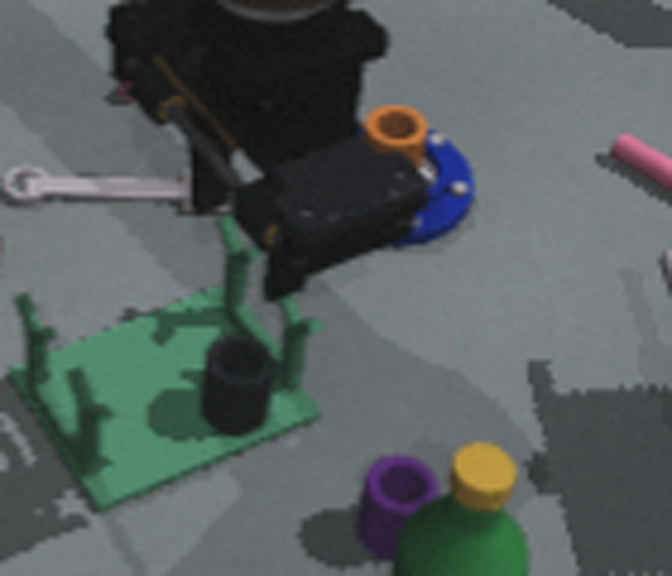

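Bronze bush stands upright in the blue cover. Descending on the steel bush.

```bash
python3 -m inch '[[[0.75,-0.0015,-0.0025,0.03,0],[0.75,0,0,0.03,0],[0.75,0,0,0.02,0],[0.75,0,0,0,0]]]'; python3 to.py .6303 .1823 .028 -80.7
```

```text
t: 26.72
tcp_pos: [0.6294, 0.1827, 0.0617]
orientation: [3.138, -0.001, -1.407]
force: [0.2, -0.8, 0.5]
opening: 0.0653
t 26.73 pos [0.6294 0.1827 0.0617] rpy [ 1.7977e+02 -7.0000e-02 -8.0620e+01] F [ 0.2 -0.8  0.5] open 0.0653 q [ 0.53  0.58 -0.1  -0.   -0.89 -0.36]
turn deg 0.08 then shift mm [ 0.5 -0.9 33.7]
```

```bash
python3 -m inch '[[[0.75,0,0,0.017,0],[0.75,0,0,0.0165,0],[0.75,0,0,0,0]]]'; python3 to.py; python3 -m inch '[[[0.35,0,0,0,0],[0.35,0,0,0,0],[0.35,0,0,0,0],[0.35,0,0,0,0],[0.35,0,0,0,0]]]' 30;  python3 to.py;python3 -m inch '[[[0.35,0,0,-0.01,0],[0.35,0,0,-0.03,0],[0.35,0,0,-0.03,0],[0.35,0,0,-0.03,0],[0.35,0,0,0,0]]]'; python3 to.py .4395 .0384 .12 -80.7
```

```text
t: 27.1
tcp_pos: [0.6298, 0.1818, 0.028]
orientation: [3.138, -0.001, -1.409]
force: [0.3, -0.3, 0.3]
opening: 0.0653
t 27.1 pos [0.6298 0.1818 0.028 ] rpy [ 1.7979e+02 -6.0000e-02 -8.0710e+01] F [ 0.3 -0.3  0.3] open 0.0653 q [ 0.53  0.62 -0.13 -0.   -0.83 -0.36]
t: 27.72
tcp_pos: [0.6315, 0.1825, 0.0305]
orientation: [-3.14, 0.0, -1.408]
force: [0.2, 0.9, 2.4]
opening: 0.0396
t 27.73 pos [0.6315 0.1825 0.0305] rpy [-1.7993e+02  1.0000e-02 -8.0680e+01] F [0.2 0.9 2.4] open 0.0396 q [ 0.53  0.62 -0.13  0.   -0.83 -0.36]
t: 28.35
tcp_pos: [0.6324, 0.183, 0.1329]
orientation: [-3.136, 0.002, -1.408]
force: [-0.4, -0.2, -1.9]
opening: 0.0392
t 28.35 pos [0.6324 0.183  0.1329] rpy [-1.7968e+02  1.0000e-01 -8.0680e+01] F [-0.4 -0.2 -1.9] open 0.0392 q [ 0.53  0.51 -0.03  0.   -1.03 -0.36]
turn deg 0.02 then shift mm [111.5 213.7  12.9]
```

```bash
python3 -m inch '[[[0.35,0.014,0.027,0,0],[0.35,0.014,0.027,0,0],[0.35,0.014,0.027,0,0],[0.35,0.014,0.027,0,0],[0.35,0.014,0.027,0,0],[0.35,0.014,0.026,0,0],[0.35,0.014,0.026,0,0],[0.35,0.014,0.026,0,0]]]';python3 -m inch '[[[0.35,0,0,0,0],[0.35,0,0,0,0]]]'; python3 to.py .4405 .0384 .09 -80.7
```

```text
t: 29.35
tcp_pos: [0.4369, 0.0364, 0.1286]
orientation: [3.139, -0.0, -1.409]
force: [-0.2, 0.2, -1.1]
opening: 0.0392
t: 29.6
tcp_pos: [0.439, 0.0374, 0.1295]
orientation: [3.141, -0.0, -1.408]
force: [-0.2, 0.4, -1.7]
opening: 0.0395
t 29.6 pos [0.439  0.0374 0.1295] rpy [179.98  -0.   -80.7 ] F [-0.2  0.4 -1.7] open 0.0395 q [ 0.46  0.17 -0.56 -0.   -0.84 -0.29]
turn deg 0.0 then shift mm [-0.7 -1.6 39.5]
```

```bash
python3 -m inch '[[[0.35,-0.001,-0.0015,0.025,0],[0.35,0,0,0.025,0],[0.35,0,0,0.02,0],[0.35,0,0,0.018,0],[0.35,0,0,0,0]]]'; python3 to.py .4405 .0384 .034 -80.7
python3 - <<'E'
from h import *
p,d,*c=snap("scene","scene7");crop(p,260,150,400,270,4.8,f"pics/scene7c.png")
E
```

```text
t: 30.22
tcp_pos: [0.4399, 0.0386, 0.0405]
orientation: [3.138, -0.001, -1.408]
force: [-0.8, 0.5, -1.3]
opening: 0.0393
t 30.23 pos [0.4399 0.0386 0.0405] rpy [ 1.7979e+02 -6.0000e-02 -8.0680e+01] F [-0.8  0.5 -1.3] open 0.0393 q [ 0.46  0.32 -0.66 -0.   -0.6  -0.29]
turn deg 0.02 then shift mm [ 0.3 -0.6  6.5]
```

View pics/scene7c.png

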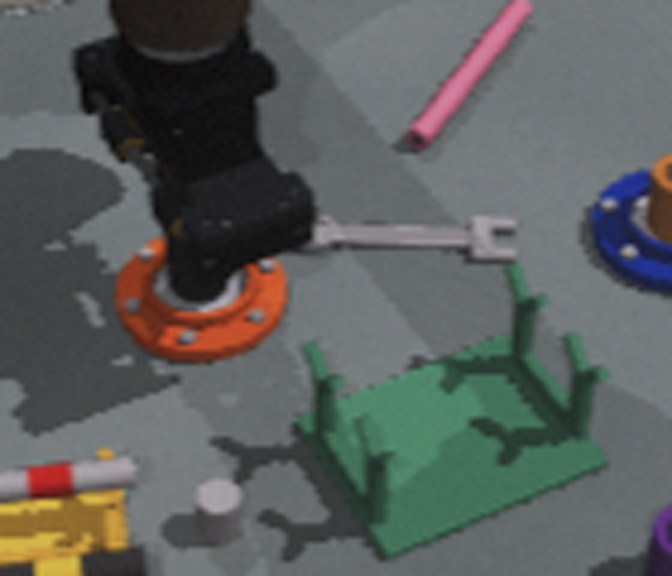

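Bush is over the orange well at (205,285). Lower gently.

```bash
python3 -m inch '[[[0.35,0,0,0.003,0],[0.35,0,0,0,0]]]'; python3 -m inch '[[[0.35,0,0,0.0015,0],[0.35,0,0,0,0]]]'; python3 -m inch '[[[0.35,0,0,0.0015,0],[0.35,0,0,0,0]]]'
```

```text
t: 30.52
tcp_pos: [0.4407, 0.0388, 0.0393]
orientation: [-3.141, 0.0, -1.408]
force: [-0.4, -0.4, -2.6]
opening: 0.0393
t: 30.78
tcp_pos: [0.4404, 0.0386, 0.0376]
orientation: [-3.141, 0.0, -1.408]
force: [-0.5, -0.1, -2.1]
opening: 0.0393
t: 31.02
tcp_pos: [0.4402, 0.0386, 0.0358]
orientation: [3.141, -0.0, -1.408]
force: [-0.1, -0.2, -1.7]
opening: 0.0393
```

```bash
python3 -m inch '[[[0.35,0,0,0.0015,0],[0.35,0,0,0,0]]]'; python3 -m inch '[[[0.35,0,0,0.0015,0],[0.35,0,0,0,0]]]'; python3 -m inch '[[[0.35,0,0,0.001,0],[0.35,0,0,0,0]]]'
```

```text
t: 31.28
tcp_pos: [0.4404, 0.0386, 0.0344]
orientation: [-3.141, -0.0, -1.408]
force: [0.2, -0.1, -2.1]
opening: 0.0392
t: 31.52
tcp_pos: [0.4405, 0.0386, 0.0343]
orientation: [-3.141, -0.0, -1.408]
force: [-3.4, -0.1, 12.8]
opening: 0.0394
t: 31.78
tcp_pos: [0.4405, 0.0386, 0.0342]
orientation: [-3.141, -0.001, -1.407]
force: [-6.8, 0.2, 21.2]
opening: 0.0396
```

```bash
python3 -m inch '[[[0.35,0,0,-0.002,0],[0.75,0,0,0,0],[0.75,0,0,0,0],[0.75,0,0,0,0],[0.75,0,0,0,0],[0.75,0,0,-0.03,0],[0.75,0,0,-0.04,0],[0.55,0,0,-0.04,0]]]';python3 to.py .5843 -.1256 .15 -98.9
```

```text
t: 32.78
tcp_pos: [0.4401, 0.0385, 0.1449]
orientation: [3.141, -0.0, -1.408]
force: [0.6, 0.1, 0.0]
opening: 0.0606
t 32.77 pos [0.4401 0.0385 0.1449] rpy [ 1.7996e+02 -1.0000e-02 -8.0690e+01] F [0.6 0.1 0. ] open 0.0606 q [ 0.46  0.15 -0.53  0.   -0.88 -0.29]
turn deg 18.21 then shift mm [ 139.8 -167.9   -5.1]
```

```bash
python3 -m inch '[[[0.5,0,0,0,9.1],[0.5,0,0,0,9.1],[0.5,0.023,-0.028,0,0],[0.5,0.023,-0.028,0,0],[0.5,0.023,-0.028,0,0],[0.5,0.023,-0.028,0,0],[0.5,0.023,-0.028,0,0],[0.5,0.023,-0.028,0,0]]]';python3 -m inch '[[[0.5,0,0,0,0],[0.5,0,0,0,0]]]';python3 to.py .5855 -.1256 .06 -98.9
python3 - <<'E'
from h import *
for n,b in (("top",(180,130,440,260)),("scene",(210,150,430,300))):
    p,d,*c=snap(n,n+"8");crop(p,*b,3,f"pics/{n}8c.png")
E
python3 bush.py top8.npz 195 200 230 245 .058;python3 bush.py top8.npz 308 212 345 255 .058
```

```text
t: 33.78
tcp_pos: [0.5855, -0.1247, 0.1435]
orientation: [3.141, -0.0, -1.726]
force: [0.2, 0.9, 0.3]
opening: 0.0432
t: 34.02
tcp_pos: [0.5843, -0.1236, 0.1433]
orientation: [3.14, 0.0, -1.726]
force: [-0.1, 0.2, 0.1]
opening: 0.0434
t 34.02 pos [ 0.5843 -0.1236  0.1433] rpy [179.92   0.   -98.92] F [-0.1  0.2  0.1] open 0.0434 q [ 0.06  0.4  -0.17 -0.   -1.   -0.22]
turn deg -0.02 then shift mm [ 1.8 -1.5 83.3]
102 circ [0.4814 0.3484] 0.0204 ell [481.8 349. ] [38.8 39. ] mean [0.4824 0.3485]Traceback (most recent call last):
  File "bush.py", line 8, in <module>
    q=plane(uv[s],zt,c)[:,:2]
      ~~~~~^^^^^^^^^^^^
  File "h.py", line 8, in plane
    o,d=ray(uv,*c); s=(z-o[2])/d[:,2]; return o+s[:,None]*d
        ~~~^^^^^^^
  File "h.py", line 5, in ray
    u=cv2.undistortPoints(np.array(uv,float).reshape(-1,1,2),K,D).reshape(-1,2)
      ~~~~~~~~~~~~~~~~~~~^^^^^^^^^^^^^^^^^^^^^^^^^^^^^^^^^^^^^^^^
cv2.error: OpenCV(4.12.0) /io/opencv/modules/calib3d/src/undistort.dispatch.cpp:347: error: (-215:Assertion failed) CV_IS_MAT(_src) && CV_IS_MAT(_dst) && (_src->rows == 1 || _src->cols == 1) && (_dst->rows == 1 || _dst->cols == 1) && _src->cols + _src->rows - 1 == _dst->rows + _dst->cols - 1 && (CV_MAT_TYPE(_src->type) == CV_32FC2 || CV_MAT_TYPE(_src->type) == CV_64FC2) && (CV_MAT_TYPE(_dst->type) == CV_32FC2 || CV_MAT_TYPE(_dst->type) == CV_64FC2) in function 'cvUndistortPointsInternal'
```

View pics/top8c.png

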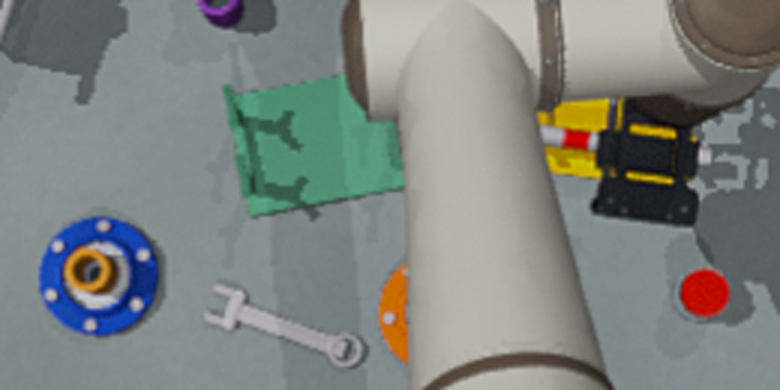

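View pics/scene8c.png

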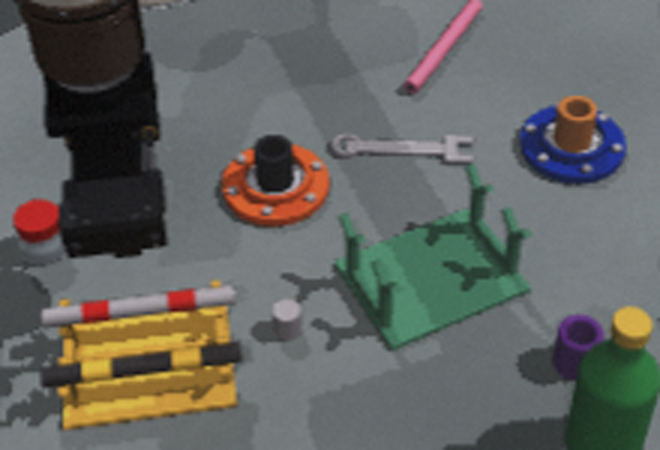

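Both bushes stand in their wells (bronze centre 2 mm off the blue centre, with a play of 11 mm). Next, pick up the red shaft from the rest.

```bash
python3 -m inch '[[[0.5,0.0015,-0.001,0.03,0],[0.5,0,0,0.03,0],[0.5,0,0,0.03,0],[0.5,0,0,0.022,0],[0.5,0,0,0,0]]]';python3 to.py .5855 -.1256 .031 -98.9
```

```text
t: 34.75
tcp_pos: [0.584, -0.1246, 0.0306]
orientation: [3.138, -0.001, -1.725]
force: [0.1, 0.7, 1.2]
opening: 0.0435
t 34.75 pos [ 0.584  -0.1246  0.0306] rpy [ 1.7977e+02 -4.0000e-02 -9.8840e+01] F [0.1 0.7 1.2] open 0.0435 q [ 0.06  0.54 -0.28 -0.   -0.75 -0.21]
turn deg 0.06 then shift mm [ 0.7 -1.6 -0.4]
```

```bash
python3 -m inch '[[[0.1,0,-0.0015,0,0],[0.1,0,0,0,0],[0.1,0,0,0,0],[0.1,0,0,0,0],[0.1,0,0,0,0],[0.1,0,0,0,0]]]' 40; python3 -m inch '[[[0.1,0,0,-0.01,0],[0.1,0,0,-0.03,0],[0.1,0,0,-0.04,0],[0.1,0,0,-0.04,0],[0.1,0,0,0,0]]]'; python3 to.py .5725 .1440 .15 -80.7
```

```text
t: 35.5
tcp_pos: [0.5867, -0.1255, 0.0326]
orientation: [3.141, -0.0, -1.726]
force: [-3.8, 1.6, 5.4]
opening: 0.0168
t: 36.12
tcp_pos: [0.5897, -0.1258, 0.1557]
orientation: [-3.133, 0.001, -1.726]
force: [-0.3, 0.3, -3.8]
opening: 0.0168
t 36.12 pos [ 0.5897 -0.1258  0.1557] rpy [-1.795e+02  6.000e-02 -9.887e+01] F [-0.3  0.3 -3.8] open 0.0168 q [ 0.06  0.4  -0.15  0.   -1.01 -0.21]
turn deg -18.17 then shift mm [-269.   -26.6    5.7]
```

```bash
python3 -m inch '[[[0.1,-0.02,0,0,-6.1],[0.1,-0.02,0,0,-6.1],[0.1,-0.02,0,0,-6],[0.1,-0.035,-0.002,0,0],[0.1,-0.035,-0.002,0,0],[0.1,-0.035,-0.002,0,0],[0.1,-0.035,-0.002,0,0],[0.1,-0.035,-0.002,0,0]]]';python3 -m inch '[[[0.1,-0.03,-0.002,0,0],[0.1,0,0,0,0],[0.1,0,0,0,0]]]'; python3 to.py .5725 .1440 .1 -80.7
```

```text
t: 37.12
tcp_pos: [0.5704, 0.1092, 0.1498]
orientation: [3.138, -0.0, -1.409]
force: [0.5, -0.4, -3.3]
opening: 0.0169
t: 37.5
tcp_pos: [0.568, 0.1378, 0.1505]
orientation: [3.139, -0.001, -1.409]
force: [0.4, -0.1, -2.5]
opening: 0.0166
t 37.5 pos [0.568  0.1378 0.1505] rpy [ 1.7985e+02 -4.0000e-02 -8.0700e+01] F [ 0.4 -0.1 -2.5] open 0.0166 q [ 0.51  0.38 -0.19 -0.   -1.   -0.35]
turn deg -0.0 then shift mm [-5.4 -5.4 50.5]
```

```bash
python3 -m inch '[[[0.1,-0.0055,-0.005,0.025,0],[0.1,0,0,0.025,0],[0.1,0,0,0,0],[0.1,0,0,0,0]]]'; python3 to.py .5725 .1440 .063 -80.7
python3 - <<'E'
from h import *
for n,b in (("top",(240,130,340,220)),("scene",(300,170,410,270))):
    p,d,*c=snap(n,n+"9");crop(p,*b,5.5,f"pics/{n}9c.png")
E
```

```text
t: 38.0
tcp_pos: [0.5736, 0.1441, 0.1026]
orientation: [-3.14, -0.0, -1.409]
force: [0.4, 0.4, -2.7]
opening: 0.017
t 38.0 pos [0.5736 0.1441 0.1026] rpy [-1.7993e+02 -1.0000e-02 -8.0720e+01] F [ 0.4  0.4 -2.7] open 0.017 q [ 0.52  0.44 -0.24  0.   -0.9  -0.36]
turn deg -0.02 then shift mm [-0.1  1.1 39.6]
```

View pics/scene9c.png

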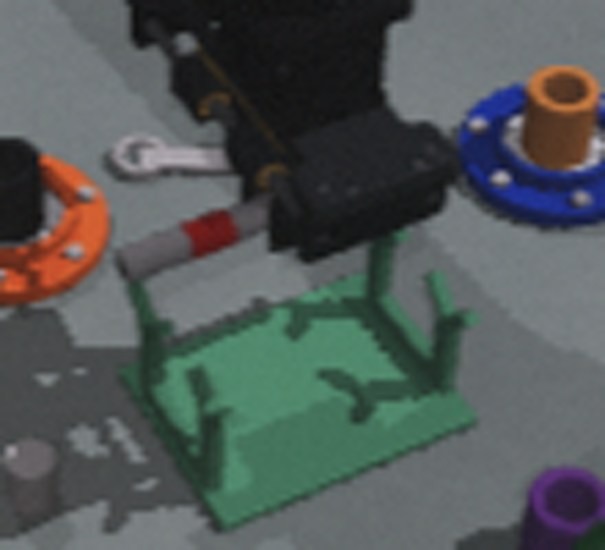

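The red shaft is aligned above the near V pair. Lowering.

```bash
python3 -m inch '[[[0.1,0,0.001,0.015,0],[0.1,0,0,0.012,0],[0.1,0,0,0.005,0],[0.1,0,0,0,0]]]'; python3 -m inch '[[[0.1,0,0,0.002,0],[0.1,0,0,0,0]]]';python3 -m inch '[[[0.1,0,0,0.002,0],[0.1,0,0,0,0]]]'
```

```text
t: 38.6
tcp_pos: [0.5716, 0.1443, 0.0692]
orientation: [3.14, -0.001, -1.408]
force: [-0.5, 0.2, -2.8]
opening: 0.017
t: 38.85
tcp_pos: [0.572, 0.1445, 0.0681]
orientation: [-3.141, 0.0, -1.408]
force: [0.3, -0.2, -3.0]
opening: 0.0168
t: 39.1
tcp_pos: [0.5718, 0.1444, 0.0659]
orientation: [3.141, -0.0, -1.408]
force: [0.5, -0.1, -2.5]
opening: 0.0171
```

```bash
python3 -m inch '[[[0.1,0,0,0.0015,0],[0.1,0,0,0,0]]]';python3 -m inch '[[[0.1,0,0,0.0015,0],[0.1,0,0,0,0]]]'
```

```text
t: 39.35
tcp_pos: [0.5722, 0.1445, 0.0647]
orientation: [-3.141, -0.0, -1.408]
force: [-0.4, -0.1, -0.7]
opening: 0.0172
t: 39.6
tcp_pos: [0.5722, 0.1445, 0.0646]
orientation: [-3.14, -0.0, -1.408]
force: [-3.4, 0.3, 7.5]
opening: 0.0169
```

Seated. Release, then go back for the yellow shaft.

```bash
python3 -m inch '[[[0.45,0,0,-0.001,0],[0.45,0,0,0,0],[0.45,0,0,0,0],[0.45,0,0,0,0],[0.45,0,0,-0.03,0],[0.45,0,0,-0.03,0],[0.45,0,0,-0.03,0],[0.45,0,0,0,0]]]'; python3 to.py .6490 -.1355 .15 -98.8
```

```text
t: 40.6
tcp_pos: [0.5734, 0.1451, 0.1566]
orientation: [-3.136, 0.002, -1.408]
force: [0.5, -0.3, -0.7]
opening: 0.0389
t 40.6 pos [0.5734 0.1451 0.1566] rpy [-1.7967e+02  9.0000e-02 -8.0670e+01] F [ 0.5 -0.3 -0.7] open 0.0389 q [ 0.52  0.38 -0.18  0.   -1.01 -0.36]
turn deg 18.13 then shift mm [ 265.8 -117.6    6.6]
```

```bash
python3 -m inch '[[[0.5,0.02,0,0,6.1],[0.5,0.02,0,0,6],[0.5,0.02,0,0,6],[0.5,0.041,-0.024,0,0],[0.5,0.041,-0.024,0,0],[0.5,0.041,-0.024,0,0],[0.5,0.041,-0.024,0,0],[0.5,0.041,-0.024,0,0]]]';python3 -m inch '[[[0.5,0,0,0,0],[0.5,0,0,0,0]]]';python3 to.py .6490 -.1355 .06 -98.8
python3 - <<'E'
from h import *
for n,b in (("top",(240,130,440,260)),("scene",(210,170,410,300))):
    p,d,*c=snap(n,n+"10");crop(p,*b,4,f"pics/{n}10c.png")
E
python3 shaft.py top10.npz 248 170 330 200 .077
```

```text
t: 41.6
tcp_pos: [0.6623, -0.1375, 0.1522]
orientation: [3.139, -0.0, -1.724]
force: [0.4, -0.2, -0.1]
opening: 0.0438
t: 41.85
tcp_pos: [0.6617, -0.136, 0.1524]
orientation: [3.139, 0.0, -1.725]
force: [-0.0, 0.3, 0.4]
opening: 0.0433
t 41.85 pos [ 0.6617 -0.136   0.1524] rpy [179.85   0.   -98.83] F [-0.   0.3  0.4] open 0.0433 q [ 0.04  0.52  0.05 -0.   -1.1  -0.19]
turn deg -0.03 then shift mm [ 1.4 12.6 92.4]
n 407 len 0.1692 mid [0.5704 0.1436] yaw -80.63 z90 0.0873
```

View pics/scene10c.png

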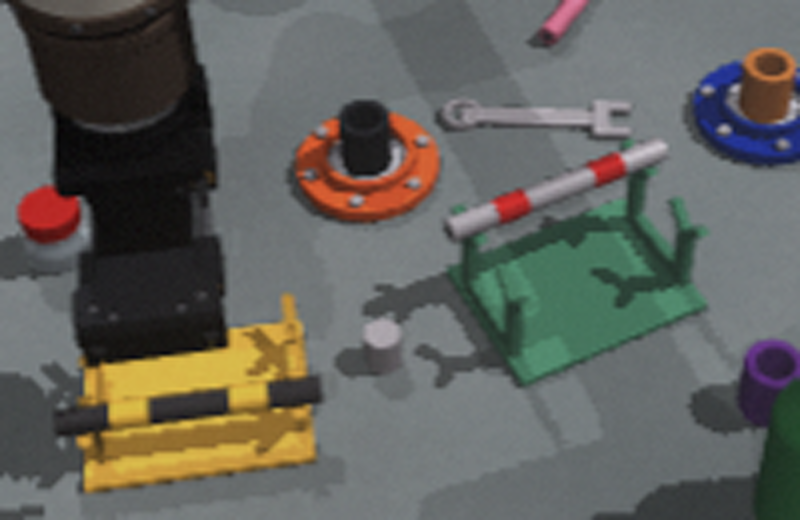

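The red shaft is back in its place (mid 0.5704, 0.1436, against 0.5703, 0.1429 at the start). On to the yellow one.

```bash
python3 -m inch '[[[0.5,0.001,0.0125,0.03,0],[0.5,0,0,0.03,0],[0.5,0,0,0.03,0],[0.5,0,0,0,0]]]';python3 to.py .6490 -.1355 .031 -98.8
```

```text
t: 42.45
tcp_pos: [0.6479, -0.1339, 0.0616]
orientation: [3.136, -0.001, -1.723]
force: [0.3, 1.0, 0.7]
opening: 0.0434
t 42.45 pos [ 0.6479 -0.1339  0.0616] rpy [ 1.7966e+02 -3.0000e-02 -9.8720e+01] F [0.3 1.  0.7] open 0.0434 q [ 0.04  0.59 -0.08 -0.   -0.91 -0.19]
turn deg 0.08 then shift mm [ 1.4 -1.3 30.6]
```

```bash
python3 -m inch '[[[0.5,0.001,-0.001,0.016,0],[0.5,0,0,0.0145,0],[0.5,0,0,0,0]]]';python3 to.py .6490 -.1355 .031 -98.8;python3 -m inch '[[[0.1,0,0,0,0],[0.1,0,0,0,0],[0.1,0,0,0,0],[0.1,0,0,0,0],[0.1,0,0,0,0],[0.1,0,0,0,0]]]' 40; python3 -m inch '[[[0.1,0,0,-0.01,0],[0.1,0,0,-0.03,0],[0.1,0,0,-0.04,0],[0.1,0,0,-0.04,0],[0.1,0,0,0,0]]]'; python3 to.py .6360 .1555 .15 -80.7
```

```text
t: 42.82
tcp_pos: [0.6499, -0.1363, 0.0321]
orientation: [3.139, -0.0, -1.725]
force: [-0.2, 0.5, -0.5]
opening: 0.0433
t 42.83 pos [ 0.6499 -0.1363  0.0321] rpy [ 1.7985e+02 -1.0000e-02 -9.8810e+01] F [-0.2  0.5 -0.5] open 0.0433 q [ 0.04  0.62 -0.1  -0.   -0.85 -0.19]
turn deg -0.01 then shift mm [-0.7  1.   1.1]
t: 43.58
tcp_pos: [0.6498, -0.1363, 0.0337]
orientation: [3.139, -0.0, -1.724]
force: [-5.6, 1.6, 5.5]
opening: 0.0169
t: 44.2
tcp_pos: [0.654, -0.1366, 0.1576]
orientation: [-3.131, 0.001, -1.724]
force: [0.8, 1.1, -4.2]
opening: 0.0171
t 44.2 pos [ 0.654  -0.1366  0.1576] rpy [-1.794e+02  5.000e-02 -9.876e+01] F [ 0.8  1.1 -4.2] open 0.0171 q [ 0.04  0.5   0.02  0.   -1.09 -0.19]
turn deg -18.06 then shift mm [-291.2  -29.5    7.6]
```

```bash
python3 -m inch '[[[0.1,-0.02,0,0,-6.1],[0.1,-0.02,0,0,-6],[0.1,-0.02,0,0,-6],[0.1,-0.035,-0.001,0,0],[0.1,-0.035,-0.001,0,0],[0.1,-0.035,-0.001,0,0],[0.1,-0.035,-0.001,0,0],[0.1,-0.035,-0.001,0,0]]]';python3 -m inch '[[[0.1,-0.035,-0.002,0,0],[0.1,-0.01,0,0,0],[0.1,0,0,0,0],[0.1,0,0,0,0]]]'; python3 to.py .6360 .1555 .105 -80.7
```

```text
t: 45.2
tcp_pos: [0.6293, 0.0979, 0.151]
orientation: [3.139, 0.0, -1.409]
force: [0.5, -0.0, -2.7]
opening: 0.0169
t: 45.7
tcp_pos: [0.6248, 0.1406, 0.1527]
orientation: [3.14, -0.0, -1.409]
force: [0.0, 0.7, -3.1]
opening: 0.0167
t 45.7 pos [0.6248 0.1406 0.1527] rpy [ 1.7993e+02 -2.0000e-02 -8.0750e+01] F [ 0.   0.7 -3.1] open 0.0167 q [ 0.47  0.46 -0.05 -0.   -1.06 -0.31]
turn deg -0.05 then shift mm [-12.9 -13.4  47.7]
```

```bash
python3 -m inch '[[[0.1,-0.013,-0.013,0,0],[0.1,0,0,0.025,0],[0.1,0,0,0.023,0],[0.1,0,0,0,0],[0.1,0,0,0,0]]]'; python3 to.py .6360 .1555 .066 -80.7
python3 - <<'E'
from h import *
p,d,*c=snap("scene","scene11");crop(p,300,170,410,270,5.5,f"pics/scene11c.png")
E
```

```text
t: 46.32
tcp_pos: [0.6367, 0.1559, 0.1065]
orientation: [-3.14, -0.0, -1.409]
force: [-0.1, -0.0, -2.6]
opening: 0.0166
t 46.33 pos [0.6367 0.1559 0.1065] rpy [-1.7989e+02 -1.0000e-02 -8.0720e+01] F [-0.1 -0.  -2.6] open 0.0166 q [ 0.49  0.53 -0.06  0.   -0.98 -0.33]
turn deg -0.02 then shift mm [ 0.3  0.7 40.5]
```

View pics/scene11c.png

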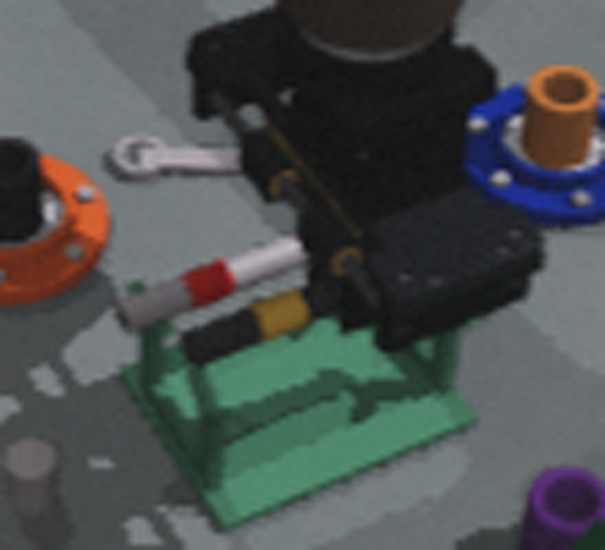

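Yellow is above the far V pair, level and parallel to the red one. Lower.

```bash
python3 -m inch '[[[0.1,0,0.0005,0.015,0],[0.1,0,0,0.012,0],[0.1,0,0,0.008,0],[0.1,0,0,0,0]]]'; python3 -m inch '[[[0.1,0,0,0.003,0],[0.1,0,0,0,0]]]';python3 -m inch '[[[0.1,0,0,0.002,0],[0.1,0,0,0,0]]]'
```

```text
t: 46.88
tcp_pos: [0.6346, 0.1562, 0.0691]
orientation: [3.139, -0.001, -1.408]
force: [-0.2, 0.1, -2.9]
opening: 0.017
t: 47.12
tcp_pos: [0.6353, 0.1565, 0.0675]
orientation: [-3.141, 0.0, -1.408]
force: [0.0, 0.6, -3.5]
opening: 0.0172
t: 47.38
tcp_pos: [0.6355, 0.1565, 0.0663]
orientation: [-3.141, 0.0, -1.408]
force: [-1.6, 0.0, 0.3]
opening: 0.0169
```

```bash
python3 -m inch '[[[0.1,0,0,0.001,0],[0.1,0,0,0,0]]]'; python3 -m inch '[[[0.45,0,0,-0.001,0],[0.45,0,0,0,0],[0.45,0,0,0,0],[0.45,0,0,0,0],[0.45,0,0,-0.03,0],[0.45,0,0,-0.03,0],[0.45,0,0,-0.04,0],[0.45,0,0,0,0]]]'; python3 -m inch '[[[0.45,0.04,0,0,0],[0.45,0.05,0,0,0],[0.45,0.05,0,0,0],[0.45,0.05,0,0,0],[0.45,0.05,0,0,0],[0.45,0.05,0,0,0],[0.45,0,0,0,0],[0.45,0,0,0,0]]]';python3 to.py
python3 - <<'E'
from h import *
for n,b in (("top",(180,130,440,260)),("scene",(210,150,430,300))):
    p,d,*c=snap(n,n+"12");crop(p,*b,3,f"pics/{n}12c.png")
E
python3 shaft.py top12.npz 245 145 330 172 .077;python3 shaft.py top12.npz 248 173 330 200 .077
```

```text
t: 47.62
tcp_pos: [0.6355, 0.1565, 0.0661]
orientation: [-3.14, -0.0, -1.408]
force: [-3.3, -0.6, 4.6]
opening: 0.0166
t: 48.62
tcp_pos: [0.6375, 0.1572, 0.1697]
orientation: [-3.133, 0.002, -1.408]
force: [-0.0, 0.7, -0.5]
opening: 0.0391
t: 49.62
tcp_pos: [0.6816, -0.1297, 0.1644]
orientation: [3.14, 0.001, -1.409]
force: [0.0, 0.6, 0.2]
opening: 0.0393
t 49.62 pos [ 0.6816 -0.1297  0.1644] rpy [ 1.7991e+02  4.0000e-02 -8.0730e+01] F [0.  0.6 0.2] open 0.0393 q [ 0.04  0.54  0.12 -0.   -1.15  0.12]
n 390 len 0.1691 mid [0.6324 0.1568] yaw -80.88 z90 0.0876
n 403 len 0.1662 mid [0.57   0.1451] yaw -80.75 z90 0.0877
```

View pics/top12c.png

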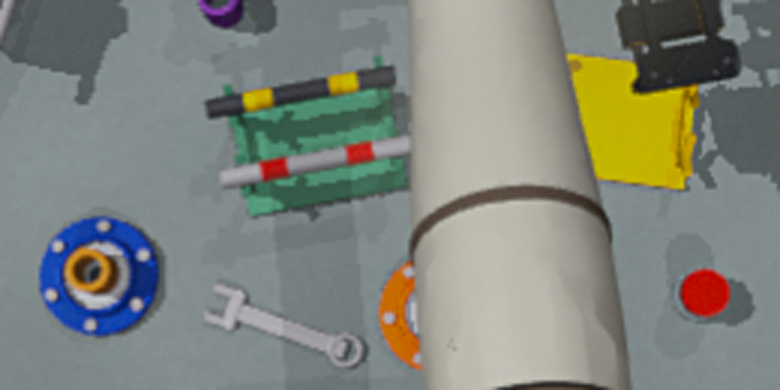

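View pics/scene12c.png

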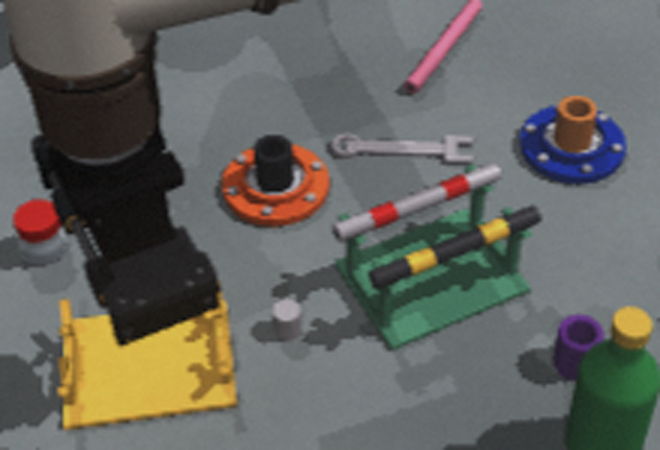

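Both views show everything in its place and the arm clear. Handing in.

```bash
python3 -c "
from station import ticket; print(ticket.job_done())"; python3 bush.py scene12.npz 283 185 318 225 .058; python3 bush.py scene12.npz 385 170 420 205 .058
```

```text
the job is handed in; nothing more can be done
None
52 circ [0.446  0.0404] 0.0196 ell [445.7  40.4] [37.2 38.2] mean [0.4464 0.0404]
46 circ [0.4872 0.3496] 0.0204 ell [488.3 349.5] [36.9 38.8] mean [0.4875 0.351 ]
```

The job is done and handed in at about 50 s of the 136 s allowed. I moved both shafts to the yellow rest and stood the bronze bush in the blue well and the steel bush in the orange one. Then I laid each shaft back in the cradle place it came from and left the arm clear with the gripper open.

- **Shafts:** in the top view, after return, the red shaft's middle is at (0.570, 0.145) against (0.570, 0.143) at the start. The yellow one is at (0.632, 0.157) against (0.633, 0.155). Both are at the same height and angle as before.
- **Bushes:** both stand upright in their wells, with tops at about 58 mm, as expected. In the top view the bronze bush is about 2 mm off the blue cover's centre. The steel bush could only be checked in the scene view, because the arm hid it from above. There it reads about 4 mm from the orange cover's centre, inside the 11 mm play.
- **Disagreement:** the scene camera reads about 4–5 mm further in x than the top camera and the arm. I worked from the top camera and the arm.
- **Highest force read:** 21 N at the wrist, while the steel bush was being seated.

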